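# Load the bobbin and close the bay cover of a leather stitching machine

### The job

Load the stitching machine: take the flanged steel bobbin and slide it, flange down, fully home into the slotted plate inside the machine's open bay, so that its flange sits under the plate. Then close the bay with its loose cover: hook the cover's narrow lip under the ledge along the low edge of the opening and swing the other edge down until the cover lies flush. Do not tip over the glass jar standing on the bench.

Things in the scene. Friction and masses are not known exactly. Their poses are not given: they have to be found in the camera images.
- bay: Open square well in the sloping front of the fixed grey machine. Origin: middle of the opening in the seat plane (on which the closed cover's underside rests), 86 mm above the bench. x up the slope, y left along the opening, z out of it; slope 15 degrees, x level part away from the robot at yaw 0. Well (mm): x and y -56..56, flat floor at z -50. Behind x 75 the motor housing, no higher than the rim.
- bay_plate (a point): Middle of the slot's mouth, bay frame (0, 0, -37) mm, on the top of a steel plate in the well: x -56..0, full width, underside z -41 (9 above the floor), 4 thick. Slot along x, centred on y 0, 23 wide, open to +x with a 45 degree splay (43 wide at x 0, 23 at x -10), ending at x -36. The floor at x 0..56 is free to set the bobbin down.
- bay_home (a point): Where the bobbin's centre is when fully home in the slot, standing on the floor: bay frame (-27, 0, -27.5) mm. Axes as the bay's.
- bay_ledge (a point): Middle of the ledge's inner lower edge: bay frame (-61, 0, 13) mm, axes as the bay's. The ledge spans y -52..52, x -79..-61, z 13..18. The channel under it has the seat plane as floor (x -72..-56) and is closed at x -72. The lip goes in with the cover's other edge raised, about 18 to 28 degrees off the seat plane.
- bay_rim (a point): Middle of the upper rim's inner face: bay frame (65, 0, 5) mm. Upper rim (x 65) and side rims (y -64 and 64) stand 5 above the seat plane and frame the closed cover: 7 mm play along x, 4 to each side. Hence the cover cannot be laid in flat.
- bobbin_mid (a point): Centre, half-way up, of the loose steel bobbin standing flange down on the bench: 45 mm tall, flange diameter 36 and 5 thick at the foot, plain barrel diameter 18 above; about 70 g. z along its axis, up. A plain steel sleeve of the same diameter without a flange also stands there: not needed.
- cover_grip (a point): Grip point on the black fin of the loose grey cover, which lies outside up on the bench; 30 mm above its underside. Fin 44 long (x), 12 thick (y), top 43 above the underside. Cover axes: x from lip to other edge, y along the lip, z out. Plate 5 thick, 120 wide, x -58..60; lip 84 wide, 5 thick, flush with the underside, to x -70. About 180 g. Closed, its axes agree with the bay's.
- cover_lip (a point): Middle of the lip's end face: cover frame x -70 mm, 2.5 above the underside (27.5 below cover_grip).
- cover_top (a point): Middle of the opposite edge's end face: cover frame x 60 mm, 2.5 above the underside.
- bobbin: The bobbin again; origin at the centre of its foot.
- cover: The cover again; origin on its underside, 30 mm straight below cover_grip.
- jar: Amber glass jar with a steel cap, diameter 60, 85 tall, standing on the bench; origin at the centre of its foot, z up.

How it is judged:
On the way, in this order (a step that is already met when the one before it is completed fails the run):
1. the bobbin stands fully home in the slot, its flange under the plate (x of bobbin_mid in the frame of bay between -0.033 and -0.021 m and y of bobbin_mid in the frame of bay between -0.006 and 0.006 m and z of bobbin_mid in the frame of bay between -0.032 and -0.021 m and angle between the z axis of bobbin_mid and the z axis of bay, either way round below 0.2 rad), for 0.2 s.
2. the cover's lip is under the ledge while its other edge is still raised (x of cover_lip in the frame of bay below -0.0635 m and z of cover_lip in the frame of bay between -0.003 and 0.0095 m and z of cover_top in the frame of bay above 0.0065 m), for 0.05 s.
At the end, for the whole second after the job is handed in: Bobbin within 6 mm of home in the slot, flange under the plate, upright in the bay within 0.2 rad; cover lip at least 2.5 mm under the ledge, other edge within 3 mm of the seat plane, cover parallel to it within 0.04 rad; both at rest (all of step 1 and x of cover_lip in the frame of bay below -0.0635 m and z of cover_lip in the frame of bay between -0.003 and 0.0095 m and z of cover_top in the frame of bay below 0.0055 m and angle between the z axis of cover_grip and the z axis of bay, either way round below 0.04 rad and linear speed of each of cover, bobbin below 0.02 m/s); the robot touches nothing.
It fails at once if the glass jar is tipped over (angle between jar's own z axis and vertical above 0.6 rad).
It also fails if it takes over 61 s, if anything falls off the work surface, if the arm or the gripper's body presses on something with over 40 N, if the wrist force passes 120 N, or if a joint passes its speed limit or range.

### The arm

A 6-joint arm with a two-finger parallel gripper is mounted at the origin on the work surface. World frame = base frame: x ahead of the robot, y to its left, z up, the work surface at z = 0. Lengths are in m, angles in rad, forces in N, time in s.
With the tool pointing down it reaches from about 0.25 to 0.8 m from the base axis. Payload 8.5 kg.
Tool frame: the origin (TCP) lies midway between the tips of the shut fingers; the grasp point (between the pads) lies 19 mm behind it (bot.hold_point_z is the distance from the TCP to the grasp point, in m); z points along the fingers, x is the direction in which the jaws open and shut, and the axes are right-handed (so a half turn about z gives the same grasp; the last joint's range is limited). The gripper opens to 85 mm and grips with 20 to 120 N. Pads are 22 mm wide; open, the fingers measure 114 mm over their backs; the gripper's body (76 mm by 85 mm) begins 54 mm behind the grasp point. The pads swing forward as they close: fully open they stand 13 mm farther back than shut.
Start: joints at [-1.317, 0.238, -0.013, 1.319, 0, 1.571], TCP at [0.132, -0.508, 0.231] pointing down, gripper open.
Joint ranges: [-2.66, 2.66], [-1.03, 1.9], [-1.14, 1.46], [-1.82, 2.27], [-1.45, 1.34], [-3.14, 3.14]. Speed limits (rad/s): [2.22, 2.22, 2.79, 3.14, 3.14, 3.14].

### API

Orientations are given as a unit quaternion [x, y, z, w].
In Python, from cell import get_obs, imaging, bot gives the robot as it stands.
- The arm moves only by the tool move_arm, never from a script. Its argument "moves" is a list that holds one entry, the list of rows, each a list of 5 numbers: the opening, from 0 (shut) to 1 (fully open), then the shift along the tool's x, y, z in m, then the turn about the tool's z in degrees. In form: [[[gripper, dx, dy, dz, twist], ...]]. A call has 1 to 20 rows; each row shifts and turns the commanded pose from where the row before left it, along the tool's axes as they then stand; what a row does not reach is not made up. A row lasts 1/12 s, in which the tool goes at most 41.7 mm and 7.16 degrees, less where a joint would pass 70% of its speed; a pose out of reach is approached as far as the arm can. A call is refused whole if a number of a shift passes 0.0417 or a number of a turn 7.16, either way. A call with a gripper value outside its range is refused whole. The fingers move at their own pace and stop on an object; "newtons" is the grip in N (left out, the last holds). Time passes only in rows, so rows that do not move let the fingers close. It gives the time, the measured TCP pose, the force and the opening at its end, in the units of the state.
- get_obs(): the state, without advancing time (a new reading comes with each control period).
- imaging.grab_frame(name): name is "scene" or "side" or "wrist"; returns the picture (400x640x3 uint8, red, green, blue); there is no depth.
- imaging.camera_params(name): a dict with "mtx" (3x3 intrinsics, pixels), "k1" (the pictures are not rectified: a ray, as slopes to the right and down, at radius r is drawn at 1 + k1 r^2 times it, then the intrinsics apply), "extrinsics" (4x4, takes a point from camera to world coordinates). Camera axes: x right, y down, z forward; pixel columns grow to the right and rows downward; lengths in m; the calibration is good to about 2 mm. A picture is of the moment at which its call begins: read the wrist's pose just before it. camera_params takes no time and is no camera call; for the wrist camera it gives the pose at the moment of the call.
- bot.finish_job(): hands the job in, once; it reports no verdict.
The state is a dict: "clock": time; "qpos": joint angles; "joint_vel": joint speeds; "effort": joint torques, N m; "tool_pos": TCP position; "tool_rot": TCP orientation; "force": force on the tool from outside, world axes, zero at the start; "moment": the same for the moment, N m; "width": finger opening in m.
Only numpy, scipy, OpenCV 4.12 (cv2) and the standard library are available. Lean on these libraries where they do the work, as an engineer would, in place of code of your own. Each camera call takes 0.05 s, during which the arm holds its last target.

## Working session

There is one attempt and no reset: what is moved stays moved. The work goes in short steps, Python scripts to look and compute and a tool call to move; the robot and the scene stay as the last step left them, time stands still between calls to the robot, and variables do not carry over. Pictures are saved under pics/ and viewed, and the job is handed in when it is done.

Besides the shell and the picture viewer there is one more tool, called after "Emit:" as name([rows], argument=value, ...), one row to a line, values as JSON. move_arm: Moves the arm, as the interface text tells. Its arguments: {"type":"object","properties":{"moves":{"type":"array"},"newtons":{"type":"number"}},"required":["moves"]}

```bash
ls; mkdir -p pics
python3 - <<'E'
from cell import get_obs, imaging, bot
import cv2, numpy as np
print(get_obs())
for n in ["scene","side","wrist"]:
    f=imaging.grab_frame(n); cv2.imwrite(f"pics/a_{n}.png",f[:,:,::-1]); p=imaging.camera_params(n); print(n,p)
print(bot.hold_point_z)
E
```

```text
pics
{'clock': 0.0, 'qpos': array([-1.31698129e+00,  2.38774803e-01, -1.42690266e-02,  1.31922949e+00,
        4.01497979e-05,  1.57078432e+00]), 'joint_vel': array([-0.00139854,  0.00088895, -0.00056826, -0.00067626, -0.00163881,
        0.00222881]), 'effort': array([-2.60457600e-03, -5.38780117e+01,  3.46441483e+01,  1.85330847e-02,
       -2.54310025e-04, -3.28999522e-05]), 'tool_pos': array([ 0.13172895, -0.50775371,  0.23067503]), 'tool_rot': array([ 7.90920191e-01, -6.11918872e-01, -5.71800236e-04, -4.67783101e-04]), 'force': array([ 0.57933759,  0.7127337 , -0.20912245]), 'moment': array([ 0.01055746, -0.04658189,  0.01131047]), 'width': 0.08539250110052483}
scene {'mtx': array([[395.3435806 ,   0.        , 318.50623484],
       [  0.        , 395.3435806 , 195.21642614],
       [  0.        ,   0.        ,   1.        ]]), 'k1': -0.09086844481975881, 'extrinsics': array([[-0.44962666,  0.57727272, -0.68160991,  1.15221882],
       [ 0.89304451,  0.30550895, -0.33035705,  0.33356235],
       [ 0.01753181, -0.75724533, -0.6528952 ,  0.71118323],
       [ 0.        ,  0.       
[... 253 characters left out ...]
.98150478, -0.08479259,  0.17163504,  0.38380166],
       [-0.19097908, -0.49571023,  0.84722982, -0.7847535 ],
       [ 0.01324243, -0.86433881, -0.50273557,  0.55141524],
       [ 0.        ,  0.        ,  0.        ,  1.        ]])}
wrist {'mtx': array([[326.71324481,   0.        , 317.01399781],
       [  0.        , 326.71324481, 197.52439425],
       [  0.        ,   0.        ,   1.        ]]), 'k1': -0.030416775272558542, 'extrinsics': array([[ 0.25031897, -0.92986585, -0.26961068,  0.20008018],
       [-0.96816267, -0.24076357, -0.06851236, -0.48978107],
       [-0.00120513,  0.27817694, -0.96052909,  0.37188675],
       [ 0.        ,  0.        ,  0.        ,  1.        ]])}
0.0187
```

View pics/a_scene.png

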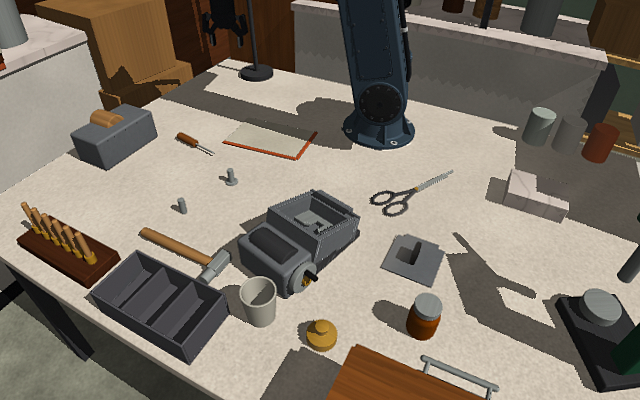

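View pics/a_side.png

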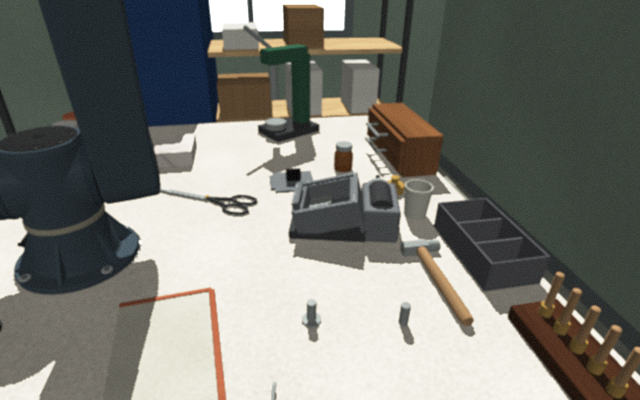

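View pics/a_wrist.png

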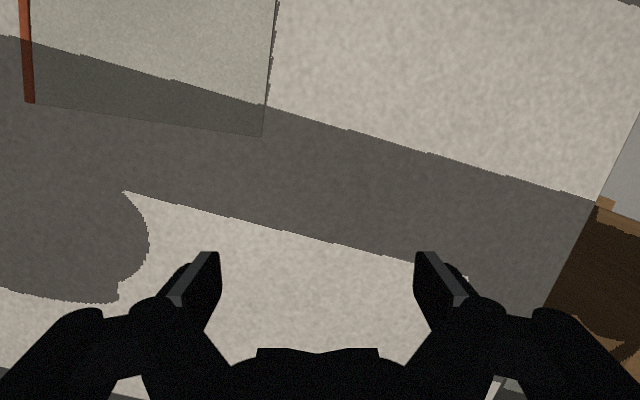

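```bash
cat > h.py <<'E'
import numpy as np, cv2
from cell import get_obs, imaging, bot
from scipy.spatial.transform import Rotation as R
def ray(p,uv):
    s=cv2.undistortPoints(np.array([[uv]],float),p['mtx'],np.array([p['k1'],0,0,0,0.]))[0,0]
    E=p['extrinsics']; d=E[:3,:3]@np.r_[s,1]; return E[:3,3],d/np.linalg.norm(d)
def atz(p,uv,z):
    o,d=ray(p,uv); return o+d*(z-o[2])/d[2]
def tri(obs):
    A=np.zeros((3,3));b=np.zeros(3)
    L=[ray(p,uv) for p,uv in obs]
    for o,d in L:
        M=np.eye(3)-np.outer(d,d);A+=M;b+=M@o
    X=np.linalg.solve(A,b)
    return X,[float(np.linalg.norm((np.eye(3)-np.outer(d,d))@(X-o)))*1000 for o,d in L]
def proj(p,X):
    E=p['extrinsics'];X=np.atleast_2d(X)
    c=(X-E[:3,3])@E[:3,:3]
    s=cv2.projectPoints(c.reshape(-1,1,3),np.zeros(3),np.zeros(3),p['mtx'],np.array([p['k1'],0,0,0,0.]))[0].reshape(-1,2)
    return s
def snap(name,fn):
    import pickle
    p=imaging.camera_params(name);f=imaging.grab_frame(name)
    cv2.imwrite(f'pics/{fn}.png',f[:,:,::-1]);pickle.dump(p,open(f'pics/{fn}.pkl','wb'));return f,p
def P(fn):
    import pickle;return pickle.load(open(f'pics/{fn}.pkl','rb'))
def st():
    o=get_obs();yaw=R.from_quat(o['tool_rot']).as_matrix()
    print('t %.2f pos %s xaxis %s F %s w %.4f'%(o['clock'],o['tool_pos'].round(4),yaw[:,0].round(3),o['force'].round(1),o['width']))
    return o
E
python3 - <<'E'
from h import *
import pickle
S=imaging.camera_params('scene');D=imaging.camera_params('side');
pickle.dump(S,open('pics/a_scene.pkl','wb'));pickle.dump(D,open('pics/a_side.pkl','wb'))
print('bobbin foot',atz(S,(231,183),0),atz(D,(312,321),0))
print('bobbin top',atz(S,(229,170),.045),atz(D,(311,302),.045))
print('sleeve',atz(S,(183,211),0))
print('jar',atz(S,(424,330),0),atz(D,(343,168),0))
for n,uv in dict(finA=(412,242),finB=(412,263)).items(): print(n,atz(S,uv,.043))
for uv in [(396,236),(443,249),(434,284),(381,272)]: print('cover',atz(S,uv,0.005))
for uv in [(317,190),(359,217),(323,240),(277,213)]: print('bay',atz(S,uv,0.09))
E
python3 - <<'E'
import cv2
a=cv2.imread('pics/a_scene.png')[170:310,220:460]
cv2.imwrite('pics/a_crop.png',cv2.resize(a,None,fx=3.3,fy=3.3,interpolation=cv2.INTER_CUBIC))
E
```

```text
bobbin foot [ 0.4789208  -0.27108438  0.        ] [ 0.4738923  -0.27472559  0.        ]
bobbin top [ 0.47731383 -0.27219735  0.045     ] [ 0.47241402 -0.27255099  0.045     ]
sleeve [ 0.63397967 -0.31367727  0.        ]
jar [0.68113481 0.34781263 0.        ] [0.6824248  0.34295914 0.        ]
finA [0.50125106 0.25994684 0.043     ]
finB [0.5616528  0.27811639 0.043     ]
cover [0.46310204 0.21437388 0.005     ]
cover [0.45177639 0.32979597 0.005     ]
cover [0.56368427 0.33646083 0.005     ]
cover [0.58558863 0.219683   0.005     ]
bay [0.48800129 0.00721765 0.09      ]
bay [0.52834588 0.13460559 0.09      ]
bay [0.62970704 0.09340253 0.09      ]
bay [ 0.60362078 -0.03658975  0.09      ]
```

View pics/a_crop.png

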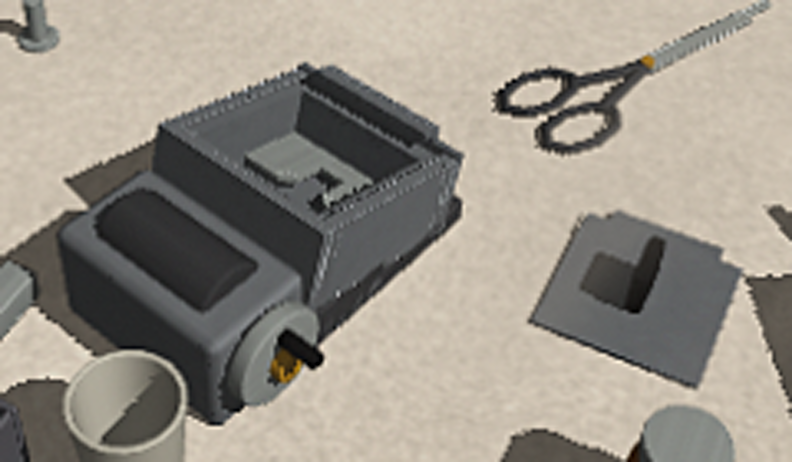

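Emit:
move_arm([
  [[1, -0.015, -0.035, -0.003, 0], [1, -0.015, -0.035, -0.003, 0], [1, -0.015, -0.035, -0.003, 0], [1, -0.015, -0.035, -0.003, 0], [1, -0.015, -0.035, -0.003, 0], [1, -0.015, -0.035, -0.003, 0], [1, -0.015, -0.035, -0.003, 0], [1, -0.015, -0.035, -0.003, 0], [1, -0.015, -0.035, -0.003, 0], [1, 0, 0, 0, 6.4], [1, 0, 0, 0, 6.4], [1, 0, 0, 0, 6.4], [1, 0, 0, 0, 6.4], [1, 0, 0, 0, 6.4], [1, 0, 0, 0, 0], [1, 0, 0, 0, 0]],
])

```text
clock: 1.48
tool_pos: [0.4027, -0.2983, 0.2581]
tool_rot: [-0.593, 0.805, 0.0, -0.0]
force: [-0.7, 0.0, -0.3]
width: 0.0853
```

Run:
```python
from h import *
st(); snap('wrist','b_wrist'); print(get_obs()['qpos'].round(2))
```

```text
t 1.48 pos [ 0.4027 -0.2983  0.2581] xaxis [-0.297 -0.955 -0.   ] F [-0.7  0.  -0.3] w 0.0853
[-0.64  0.19 -0.01  1.37  0.    2.8 ]
```

View pics/b_wrist.png

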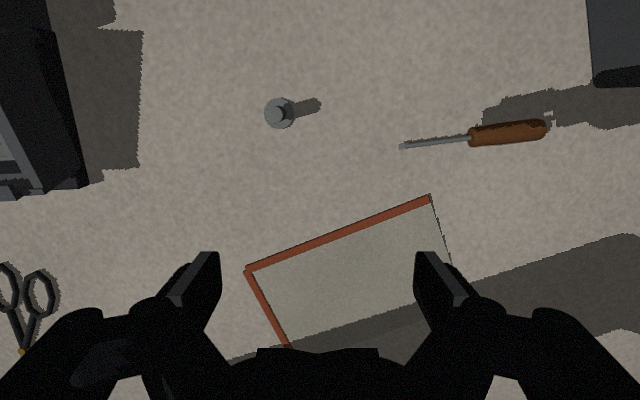

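Run:
```python
from h import *
a=cv2.imread('pics/b_wrist.png')[85:145,240:340]
cv2.imwrite('pics/b_crop.png',cv2.resize(a,None,fx=8,fy=8,interpolation=cv2.INTER_NEAREST))
a=cv2.imread('pics/a_scene.png')[160:195,205:255]
b=cv2.imread('pics/a_side.png')[290:335,290:335]
a=cv2.resize(a,(500,350),interpolation=0);b=cv2.resize(b,(350,350),interpolation=0)[:, :300]
cv2.imwrite('pics/b_crop2.png',np.hstack([a,b]))
```

```text
(no output)
```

View pics/b_crop.png

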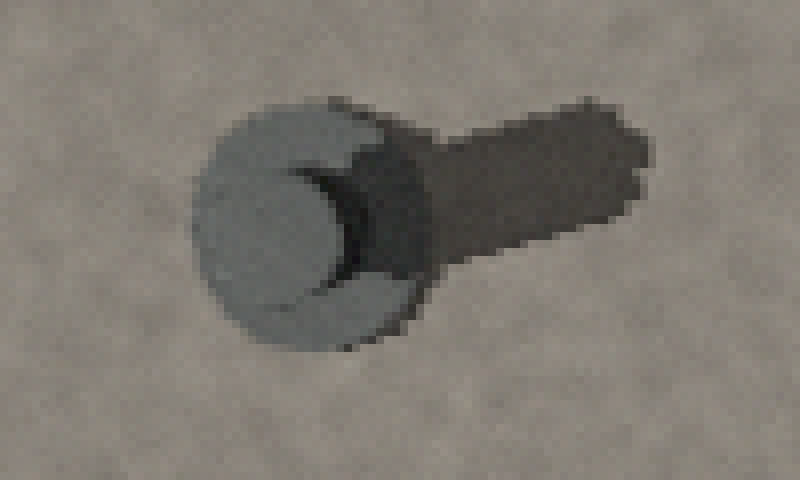

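View pics/b_crop2.png

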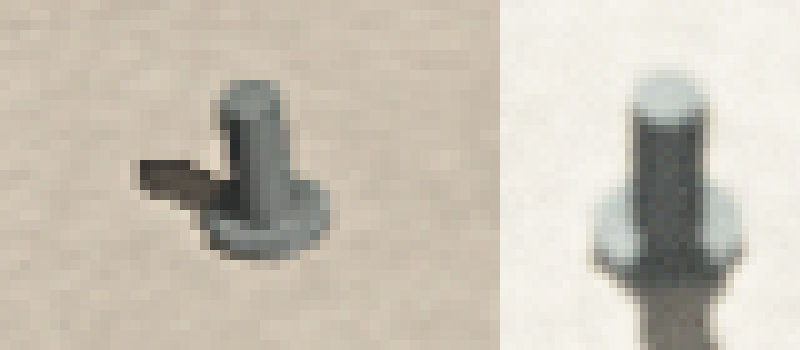

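Run:
```python
from h import *
W,S,D=P('b_wrist'),P('a_scene'),P('a_side')
print(tri([(W,(273.2,113.8)),(S,(229.5,169.3)),(D,(311.1,302.1))]))
print(tri([(W,(273.2,113.8)),(S,(229.5,169.3))]))
print(atz(W,(273.2,113.8),.045),atz(W,(278.5,112.6),.005), atz(S,(229.5,169.3),.045),atz(D,(311.1,302.1),.045))
```

```text
(array([ 0.47334544, -0.27222763,  0.04476805]), [0.913980858532291, 0.9771219978191779, 0.7659567813987617])
(array([ 0.47400409, -0.27194689,  0.0455503 ]), [0.7399968390160934, 0.739996839016087])
[ 0.47348425 -0.27134745  0.045     ] [ 0.47328975 -0.27235826  0.005     ] [ 0.4740351  -0.27290607  0.045     ] [ 0.47254515 -0.27282377  0.045     ]
```

Emit:
move_arm([
  [[1, 0, 0, 0.005, -7.15], [1, 0, 0, 0.005, -7.15], [1, 0, 0, 0.005, -7.15], [1, 0, 0, 0.005, -7.15], [1, 0, 0, 0.005, -7.15], [1, 0, 0, 0.005, -7.15], [1, 0, 0, 0.005, -7.15], [1, 0, 0, 0.005, -7.15], [1, 0, 0, 0.005, -7.15], [1, 0, 0, 0.005, -7.15], [1, 0, 0, 0.005, -7.15], [1, 0, 0, 0.005, -7.15], [1, 0, 0, 0.005, -7.15], [1, 0, 0, 0.005, -7.15], [1, 0, 0, 0.005, -7.15], [1, 0, 0, 0.005, -7.15], [1, 0, 0, 0.005, -7.15], [1, 0, 0, 0.005, -7.15], [1, 0, 0, 0.005, -7.15], [1, 0, 0, 0.005, -7.15]],
])

```text
clock: 3.2
tool_pos: [0.4027, -0.2984, 0.158]
tool_rot: [0.951, 0.31, -0.0, -0.0]
force: [0.6, -0.0, -0.6]
width: 0.085
```

Emit:
move_arm([
  [[1, 0, 0, 0.005, -7.15], [1, 0, 0, 0.005, -7.15], [1, 0, 0, 0.005, -7.15], [1, 0, 0, 0.005, -7.15], [1, 0, 0, 0.005, -7.15], [1, 0, 0, 0, 0], [1, 0, 0, 0, 0]],
])

```text
clock: 3.78
tool_pos: [0.4027, -0.2983, 0.1332]
tool_rot: [0.813, 0.582, -0.0, -0.0]
force: [0.2, -0.2, 0.0]
width: 0.0854
```

```bash
cat >> h.py <<'E'
def delta(target):
    o=st();M=R.from_quat(o['tool_rot']).as_matrix()
    d=M.T@(np.array(target)-o['tool_pos']);print('tool delta',d.round(4));return d
E
python3 - <<'E'
from h import *
delta([.4734,-.2722,.02]); print(get_obs()['qpos'].round(2))
E
```

```text
t 3.78 pos [ 0.4027 -0.2983  0.1332] xaxis [0.323 0.947 0.   ] F [ 0.2 -0.2  0. ] w 0.0854
tool delta [0.0475 0.0586 0.1132]
[-0.64  0.25 -0.25  1.06  0.   -0.31]
```

Emit:
move_arm([
  [[1, 0.0158, 0.0195, 0.01, 0], [1, 0.0158, 0.0195, 0.01, 0], [1, 0.0159, 0.0196, 0.01, 0], [1, 0, 0, 0.02, 0], [1, 0, 0, 0.02, 0], [1, 0, 0, 0.02, 0], [1, 0, 0, 0.02, 0], [1, 0, 0, 0.0032, 0], [0.5, 0, 0, 0, 0], [0.2, 0, 0, 0, 0], [0, 0, 0, 0, 0], [0, 0, 0, 0, 0], [0, 0, 0, 0, 0], [0, 0, 0, 0, 0], [0, 0, 0, 0, 0]],
], newtons=30)

```text
clock: 5.03
tool_pos: [0.474, -0.2725, 0.021]
tool_rot: [0.813, 0.583, 0.0, 0.001]
force: [-0.8, 1.9, 5.5]
width: 0.0167
```

Emit:
move_arm([
  [[0, 0, 0, -0.01, 0], [0, 0, 0, -0.03, 0], [0, 0, 0, -0.035, 0], [0, 0, 0, -0.035, 0], [0, 0, 0, -0.035, 0], [0, 0.01, 0, -0.035, 0], [0, 0.03, 0.004, -0.025, 0], [0, 0.036, 0.005, 0, 0], [0, 0.036, 0.005, 0, 0], [0, 0.036, 0.005, 0, 0], [0, 0.036, 0.005, 0, 0], [0, 0.036, 0.005, 0, 0], [0, 0.036, 0.005, 0, 0], [0, 0.036, 0.004, 0, 0], [0, 0.036, 0.002, 0, 0], [0, 0, 0, 0, 0], [0, 0, 0, 0, 0]],
])

```text
clock: 6.45
tool_pos: [0.6168, 0.0277, 0.2253]
tool_rot: [0.812, 0.584, -0.0, -0.0]
force: [-0.7, -0.0, -1.6]
width: 0.0171
```

Run:
```python
from h import *
st(); snap('wrist','c_wrist');snap('side','c_side');snap('scene','c_scene')
```

```text
t 6.45 pos [0.6168 0.0277 0.2253] xaxis [0.318 0.948 0.   ] F [-0.7 -0.  -1.6] w 0.0171
```

View pics/c_wrist.png

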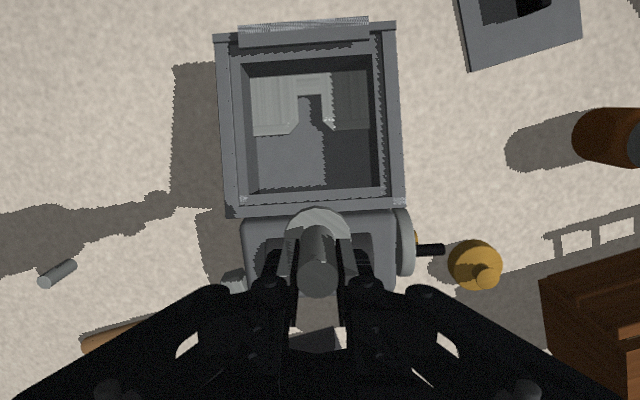

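View pics/c_side.png

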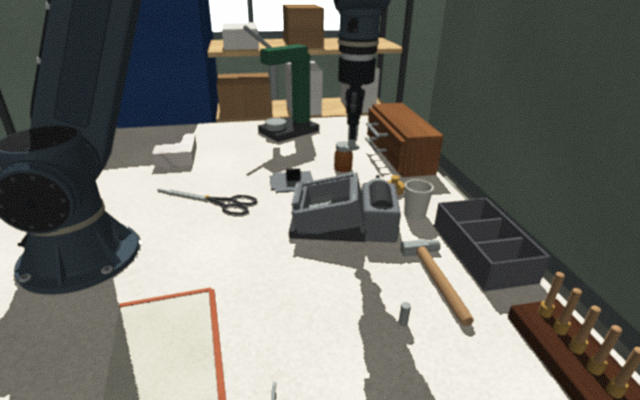

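Run:
```python
from h import *
a=cv2.imread('pics/c_wrist.png')[10:225,205:415]
a=cv2.convertScaleAbs(a,alpha=1.5)
cv2.imwrite('pics/c_crop.png',cv2.resize(a,None,fx=2.79,fy=2.79,interpolation=cv2.INTER_CUBIC))
```

```text
(no output)
```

View pics/c_crop.png

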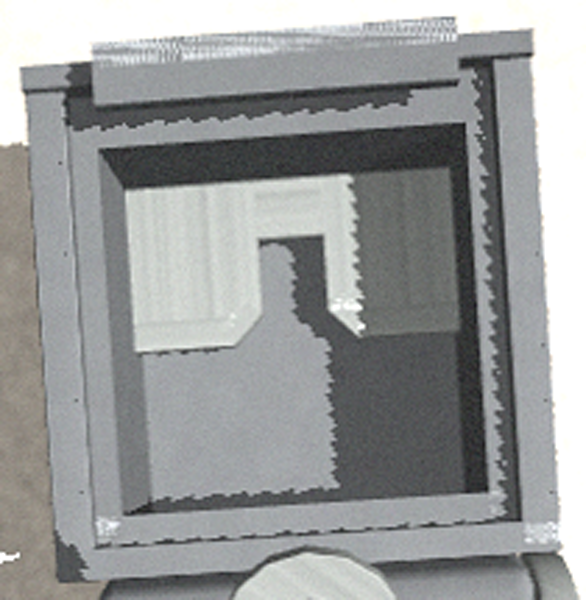

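```bash
cat > bayfit.py <<'E'
from h import *
from scipy.optimize import least_squares
def bayT(v):
    x,y,z,yaw=v
    return R.from_euler('ZY',[yaw,-np.radians(15)]).as_matrix(),np.array([x,y,z])
def topt(v,b):
    M,t=bayT(v);return (M@np.atleast_2d(b).T).T+t
def tobay(v,w):
    M,t=bayT(v);return (np.atleast_2d(w)-t)@M
if __name__=='__main__':
    W=P('c_wrist')
    c={(-56,-56,0):(99,148),(-56,56,0):(467,124),(56,-56,0):(122,517),(56,56,0):(492,492),
     (-36,-11.5,-37):(260,240),(-36,11.5,-37):(324,236),(0,-21.5,-37):(235,346),(0,21.5,-37):(361,335),
     (-61,-52,18):(95,104),(-61,52,18):(457,81)}
    b=np.array(list(c))/1000.; uv=np.array(list(c.values()))/2.79+[205,10]-.3
    f=lambda v:(proj(W,topt(v,b))-uv).ravel()
    r=least_squares(f,[.56,.05,.086,-.3],loss='soft_l1');print(r.x,np.degrees(r.x[3]));print(f(r.x).reshape(-1,2).round(1))
    g=lambda w:f([w[0],w[1],.086,w[2]])
    r2=least_squares(g,[.56,.05,-.3],loss='soft_l1');print(r2.x,r2.cost,r.cost)
E
python3 bayfit.py
```

```text
[ 0.56424521  0.03951463  0.08430176 -0.25815989] -14.791472193343596
[[-0.2  0.4]
 [-0.1 -0.4]
 [ 0.2 -0.3]
 [-0.7  0.2]
 [-0.8 -0.3]
 [ 0.2 -0.5]
 [ 0.2 -0. ]
 [-0.2  0.9]
 [ 0.2  0.8]
 [ 1.4 -0.5]]
[ 0.56428255  0.03958751 -0.25849806] 3.2595020053758557 2.486711235916732
```

Run:
```python
from h import *; from bayfit import *
v=[.5643,.0396,.086,-.2585]
pts=np.array([(-56,-56,0),(-56,56,0),(56,56,0),(56,-56,0),(-61,-52,18),(-61,52,18),(-36,-11.5,-37),(-36,11.5,-37),(0,-21.5,-37),(0,21.5,-37),(-27,0,-50)])/1000
out=[]
for n,(x,y,w,h),k in [('a_scene',(235,175,140,110),4),('c_side',(270,160,140,90),4)]:
    im=cv2.imread(f'pics/{n}.png');im=cv2.resize(im[y:y+h,x:x+w],None,fx=k,fy=k,interpolation=cv2.INTER_CUBIC)
    for q in proj(P(n),topt(v,pts)) if n!='c_side' else proj(P('a_side'),topt(v,pts)):
        cv2.drawMarker(im,tuple(int(i) for i in ((q-[x,y]+.5)*k)),(0,0,255),0,8,1)
    cv2.imwrite(f'pics/ov_{n}.png',im)
```

```text
(no output)
```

View pics/ov_a_scene.png

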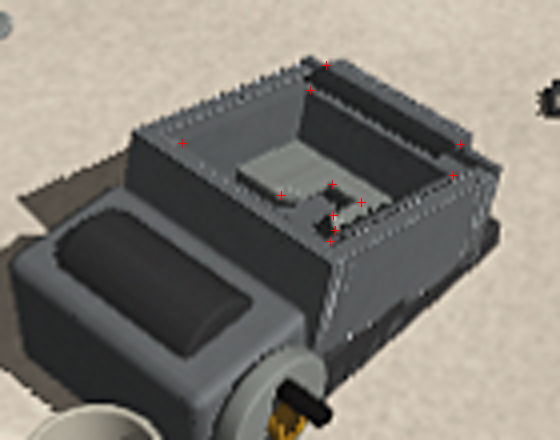

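View pics/ov_c_side.png

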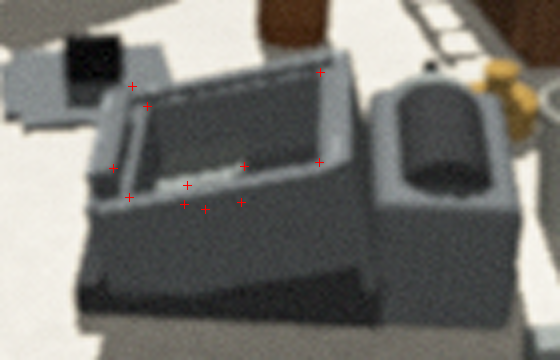

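```bash
cat >> bayfit.py <<'E'
V=[.5643,.0396,.0857,-.2585]
E
python3 - <<'E'
from h import *; from bayfit import *
o=st();ang=np.pi/2+V[3]
M=np.array([[np.cos(ang),np.sin(ang),0],[np.sin(ang),-np.cos(ang),0],[0,0,-1]]).T
print(M)
cur=o['tool_pos']
M0=R.from_quat(o['tool_rot']).as_matrix()
a=topt(V,[.016,0,.04])[0]+[0,0,.021]; b=topt(V,[.016,0,-.0445])[0]+[0,0,.021]
print(a,b,'toolnow->a',(M0.T@(a-cur)).round(4),'a->b in bay-aligned tool',(M.T@(b-a)).round(4))
E
```

```text
t 6.60 pos [0.6162 0.025  0.2255] xaxis [ 0.321  0.947 -0.   ] F [-0.7 -0.  -0.4] w 0.0170
[[ 0.25563068  0.96677451  0.        ]
 [ 0.96677451 -0.25563068  0.        ]
 [ 0.          0.         -1.        ]]
[0.56923253 0.03829576 0.14947814] [0.59037609 0.03270506 0.06785741] toolnow->a [-0.0025 -0.0488  0.076 ] a->b in bay-aligned tool [-0.      0.0219  0.0816]
```

Emit:
move_arm([
  [[0, -0.001, -0.017, 0.01, -1.3], [0, -0.001, -0.017, 0.023, -1.3], [0, -0.0005, -0.015, 0.023, -1.3], [0, 0, 0, 0.02, 0], [0, 0, 0, 0, 0], [0, 0, 0, 0, 0], [0, 0, 0, 0, 0]],
])

```text
clock: 7.18
tool_pos: [0.57, 0.0372, 0.1506]
tool_rot: [0.793, 0.61, 0.001, 0.0]
force: [0.3, -0.7, -0.4]
width: 0.017
```

Run:
```python
from h import *; from bayfit import *
delta(topt(V,[.016,0,-.0445])[0]+[0,0,.021]);snap('wrist','d_wrist')
```

```text
t 7.18 pos [0.57   0.0372 0.1506] xaxis [0.257 0.966 0.001] F [ 0.3 -0.7 -0.4] w 0.0170
tool delta [0.0008 0.0207 0.0828]
```

View pics/d_wrist.png

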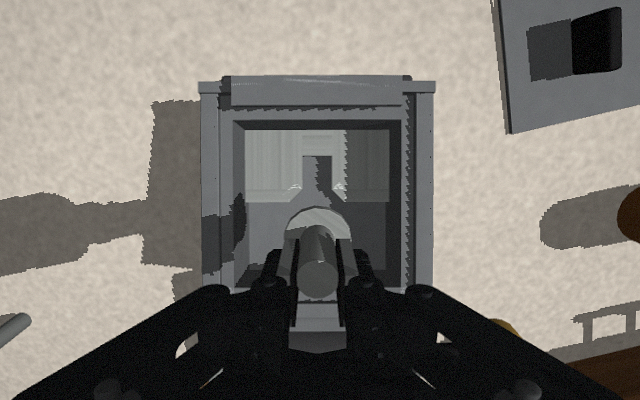

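Emit:
move_arm([
  [[0, 0, 0.0042, 0.0165, 0], [0, 0, 0.0042, 0.0165, 0], [0, 0, 0.0042, 0.0165, 0], [0, 0, 0.0041, 0.0165, 0], [0, 0, 0.002, 0.0084, 0], [0, 0, 0.001, 0.0042, 0], [0, 0, 0, 0.002, 0], [0, 0, 0, 0.002, 0], [0, 0, 0, 0, 0], [0, 0, 0, 0, 0]],
], newtons=20)

```text
clock: 8.07
tool_pos: [0.5885, 0.033, 0.0672]
tool_rot: [0.792, 0.61, 0.0, 0.0]
force: [-0.3, -0.7, -0.2]
width: 0.0172
```

Run:
```python
from h import *; from bayfit import *
delta(topt(V,[.016,0,-.0445])[0]+[0,0,.021]);snap('wrist','e_wrist');snap('scene','e_scene')
```

```text
t 8.07 pos [0.5885 0.033  0.0672] xaxis [0.256 0.967 0.   ] F [-0.3 -0.7 -0.2] w 0.0172
tool delta [ 0.0002  0.0019 -0.0006]
```

View pics/e_wrist.png

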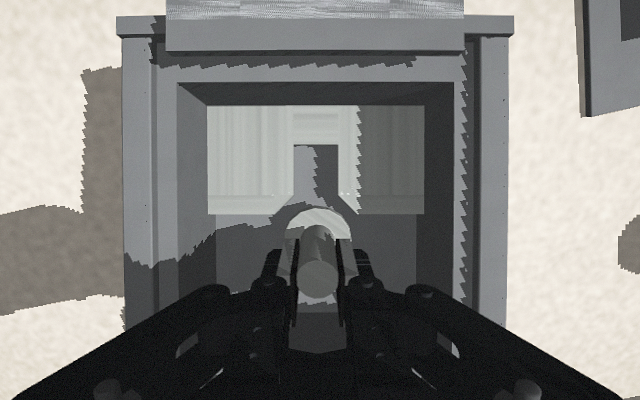

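Emit:
move_arm([
  [[0, 0, 0, 0.002, 0], [0, 0, 0, 0, 0], [0, 0, 0, 0, 0]],
])

```text
clock: 8.42
tool_pos: [0.5886, 0.0331, 0.0657]
tool_rot: [0.792, 0.61, 0.001, 0.0]
force: [-1.4, 0.7, 7.8]
width: 0.0169
```

Emit:
move_arm([
  [[0, 0, 0, 0.002, 0], [0, 0, 0, 0, 0], [0, 0, 0, 0, 0]],
])

```text
clock: 8.67
tool_pos: [0.5885, 0.0332, 0.0652]
tool_rot: [0.792, 0.61, 0.001, 0.001]
force: [-7.5, 1.2, 22.3]
width: 0.0166
```

Emit:
move_arm([
  [[0, 0, 0, 0.001, 0], [0, 0, 0, 0, 0], [0.35, 0, 0, 0, 0], [0.35, 0, 0, 0, 0], [0.35, 0, 0, 0, 0], [0.35, 0, 0, 0, 0]],
])

```text
clock: 9.17
tool_pos: [0.5881, 0.033, 0.0613]
tool_rot: [0.792, 0.61, -0.0, -0.0]
force: [0.1, 0.4, -0.3]
width: 0.03
```

Run:
```python
from h import *; from bayfit import *
st();snap('wrist','f_wrist')
a=cv2.imread('pics/f_wrist.png')[90:360,160:480];cv2.imwrite('pics/f_crop.png',cv2.resize(a,None,fx=2.2,fy=2.2,interpolation=2))
```

```text
t 9.17 pos [0.5881 0.033  0.0613] xaxis [ 0.256  0.967 -0.   ] F [ 0.1  0.4 -0.3] w 0.0300
```

View pics/f_crop.png

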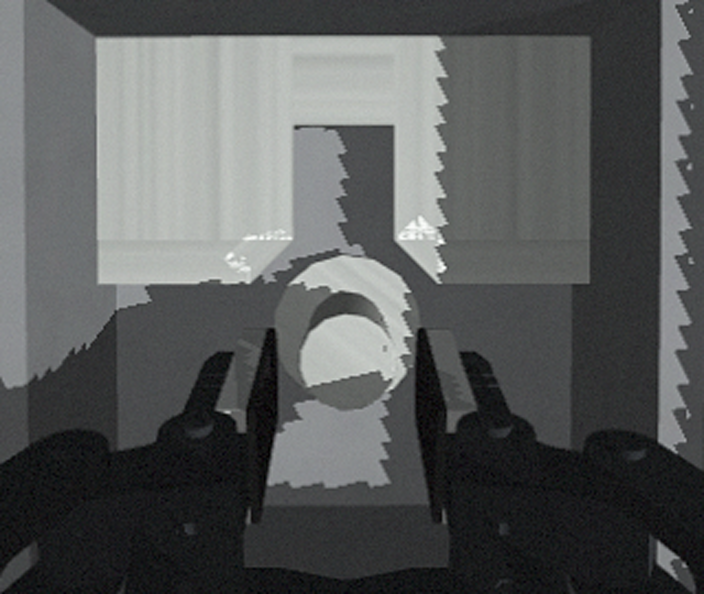

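Run:
```python
from h import *; from bayfit import *
W=P('f_wrist');M,t=bayT(V)
def onplane(uv,z):
    o,d=ray(W,uv);n=M[:,2];p=topt(V,[0,0,z])[0];X=o+d*(n@(p-o))/(n@d);return (tobay(V,X)[0]*1000).round(1)
c=lambda x,y:(x/2.2+160-.3,y/2.2+90-.3)
print('top',onplane(c(348,362),-.005),'flange',onplane(c(347,323),-.045))
print('slot corners',onplane(c(293,126),-.037),onplane(c(394,126),-.037),onplane(c(250,284),-.037),onplane(c(440,284),-.037))
print('tcp',tobay(V,get_obs()['tool_pos'])*1000)
```

```text
top [10.7  0.4 -5. ] flange [  9.3   0.3 -45. ]
slot corners [-36.2 -11.8 -37. ] [-36.2  10.9 -37. ] [ -0.7 -21.6 -37. ] [ -0.6  21.3 -37. ]
tcp [[ 17.48598598  -0.35504306 -30.09319543]]
```

Emit:
move_arm([
  [[0.35, 0, -0.006, 0.0005, 0], [0.35, 0, -0.0056, 0.0005, 0], [0.35, 0, 0, 0, 0], [0, 0, 0, 0, 0], [0, 0, 0, 0, 0], [0, 0, 0, 0, 0], [0, 0, 0, 0, 0], [0, 0, 0, -0.0005, 0], [0, 0, -0.005, 0.0013, 0], [0, 0, -0.005, 0.0013, 0], [0, 0, -0.005, 0.0013, 0], [0, 0, 0, 0, 0]],
], newtons=20)

```text
clock: 10.22
tool_pos: [0.5609, 0.0399, 0.0567]
tool_rot: [0.792, 0.61, -0.001, -0.0]
force: [-0.4, -0.9, -1.2]
width: 0.0171
```

Run:
```python
from h import *; from bayfit import *
o=st();snap('wrist','g_wrist');print('tcp',tobay(V,o['tool_pos'])*1000)
a=cv2.imread('pics/g_wrist.png')[90:360,160:480];cv2.imwrite('pics/g_crop.png',cv2.resize(a,None,fx=2.2,fy=2.2,interpolation=2))
```

```text
t 10.22 pos [0.5609 0.0399 0.0567] xaxis [ 0.255  0.967 -0.   ] F [-0.4 -0.9 -1.2] w 0.0171
tcp [[-10.77485579  -0.55750741 -27.17690589]]
```

View pics/g_crop.png

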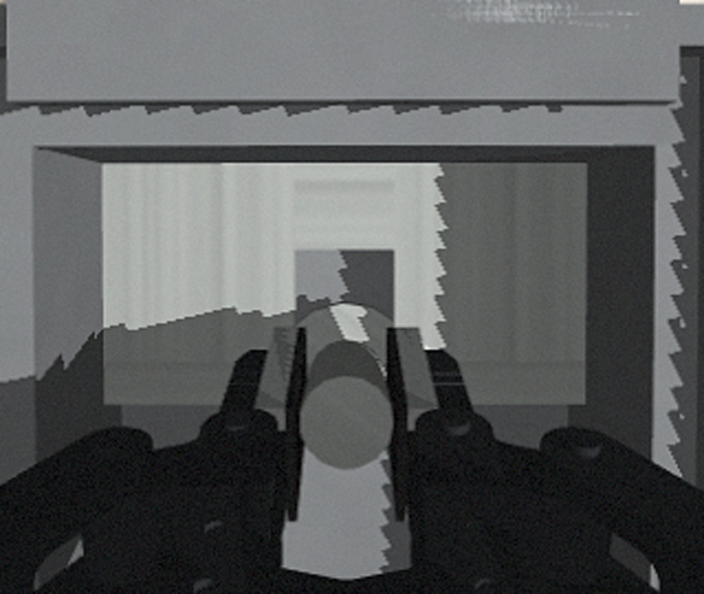

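```bash
cat >> bayfit.py <<'E'
def onplane(W,uv,z):
    M,t=bayT(V)
    o,d=ray(W,uv);n=M[:,2];p=topt(V,[0,0,z])[0];X=o+d*(n@(p-o))/(n@d);return (tobay(V,X)[0]*1000).round(1)
E
python3 - <<'E'
from h import *; from bayfit import *
W=P('g_wrist')
c=lambda x,y:(x/2.2+160-.3,y/2.2+90-.3)
print('top',onplane(W,c(347,422),-.005),'flange front',onplane(W,c(345,303),-.045),onplane(W,c(345,250),-.037))
E
```

```text
top [-5.8  0.  -5. ] flange front [-23.5  -0.4 -45. ] [-36.6  -0.4 -37. ]
```

Emit:
move_arm([
  [[0, 0, -0.005, 0.0013, 0], [0, 0, -0.005, 0.0013, 0], [0, 0, -0.005, 0.0013, 0], [0, 0, -0.004, 0.001, 0], [0, 0, -0.002, 0.0005, 0], [0, 0, 0, 0, 0], [0, 0, 0, 0, 0]],
])

```text
clock: 10.85
tool_pos: [0.5422, 0.0452, 0.0518]
tool_rot: [0.792, 0.61, 0.0, 0.0]
force: [0.6, 0.9, -0.3]
width: 0.0172
```

Run:
```python
from h import *; from bayfit import *
o=st();snap('wrist','i_wrist');print('tcp',tobay(V,o['tool_pos'])*1000)
a=cv2.imread('pics/i_wrist.png')[90:360,160:480];cv2.imwrite('pics/i_crop.png',cv2.resize(a,None,fx=2.2,fy=2.2,interpolation=2))
```

```text
t 10.85 pos [0.5422 0.0452 0.0518] xaxis [0.255 0.967 0.   ] F [ 0.6  0.9 -0.3] w 0.0172
tcp [[-30.76555357  -0.25270611 -26.83090365]]
```

View pics/i_crop.png

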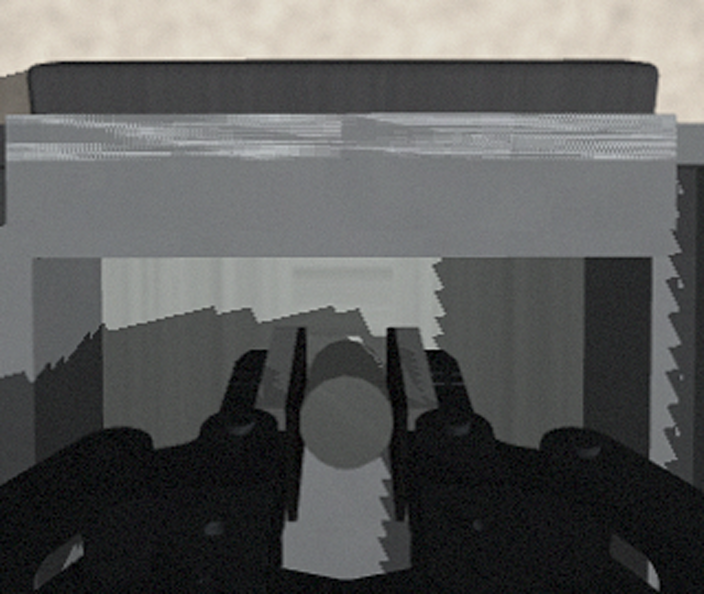

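Emit:
move_arm([
  [[0, 0, -0.002, 0.0005, 0], [0, 0, 0, 0, 0], [0, 0, 0, 0, 0]],
])

```text
clock: 11.15
tool_pos: [0.5403, 0.0456, 0.0512]
tool_rot: [0.792, 0.61, 0.0, -0.0]
force: [-0.8, 0.6, -0.9]
width: 0.0176
```

Emit:
move_arm([
  [[0, 0, -0.0015, 0.0004, 0], [0, 0, 0, 0, 0], [0, 0, 0, 0, 0]],
])

```text
clock: 11.4
tool_pos: [0.5397, 0.0458, 0.0512]
tool_rot: [0.792, 0.61, 0.001, 0.001]
force: [3.6, -1.8, 0.3]
width: 0.0172
```

Emit:
move_arm([
  [[0.35, 0, 0, 0, 0], [0.35, 0, 0, 0, 0], [0.35, 0, 0, 0, 0], [0.35, 0, 0.003, -0.01, 0], [0.35, 0, 0.006, -0.03, 0], [0.35, 0, 0.01, -0.035, 0], [0.35, 0, 0.012, -0.035, 0], [0.6, 0, 0.02, -0.03, 0], [1, 0, 0.02, -0.02, 0], [1, 0, 0.02, -0.005, 0], [1, 0, 0, 0, 0], [1, 0, 0, 0, 0]],
])

```text
clock: 12.4
tool_pos: [0.627, 0.0226, 0.2153]
tool_rot: [0.792, 0.61, -0.0, -0.0]
force: [0.3, -0.5, -0.1]
width: 0.0853
```

Run:
```python
from h import *; from bayfit import *
o=st();snap('wrist','j_wrist');snap('scene','j_scene')
```

```text
t 12.40 pos [0.627  0.0226 0.2153] xaxis [0.256 0.967 0.   ] F [ 0.3 -0.5 -0.1] w 0.0853
```

View pics/j_wrist.png

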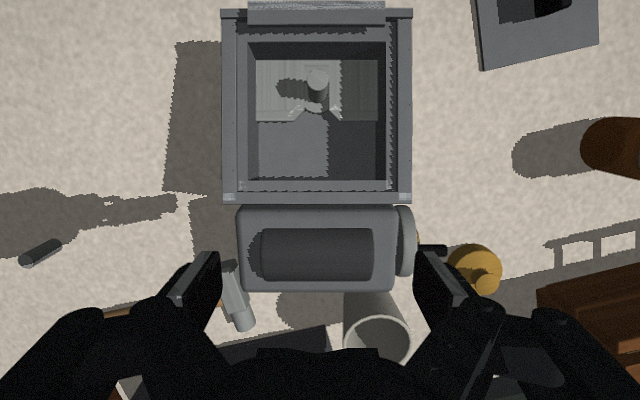

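Run:
```python
from h import *; from bayfit import *
a=cv2.imread('pics/j_wrist.png')[40:140,240:400];cv2.imwrite('pics/j_crop.png',cv2.resize(a,None,fx=5,fy=5,interpolation=2))
```

```text
(no output)
```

View pics/j_crop.png

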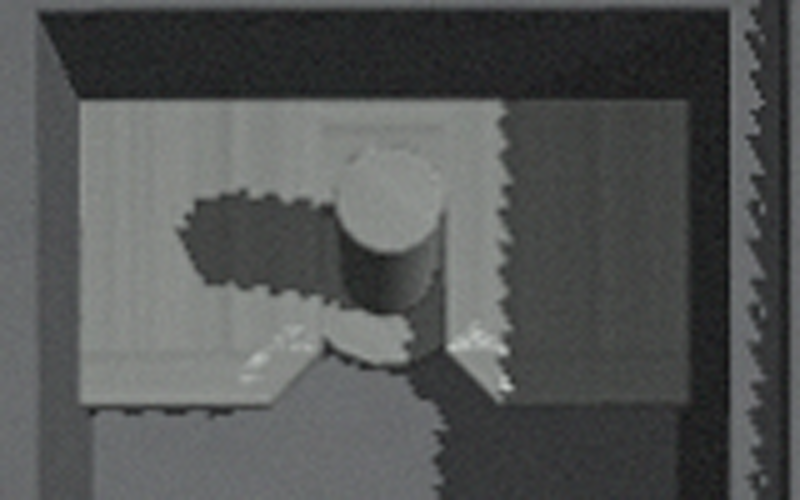

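Run:
```python
from h import *; from bayfit import *
W=P('j_wrist');c=lambda x,y:(x/5+240-.4,y/5+40-.4)
print('top',onplane(W,c(388,200),-.005),'flange back edge',onplane(W,c(378,366),-.045),'barrel base back',onplane(W,c(388,312),-.045), 'mouth',onplane(W,c(270,405),-.037),onplane(W,c(500,405),-.037))
```

```text
top [-26.8   0.3  -5. ] flange back edge [ -9.2  -1.6 -45. ] barrel base back [-19.3   0.3 -45. ] mouth [ -0.2 -21.3 -37. ] [ -0.1  20.8 -37. ]
```

Emit:
move_arm([
  [[1, 0.0314, -0.0118, -0.004, 0], [1, 0.0314, -0.0118, -0.004, 0], [1, 0.0314, -0.0118, -0.004, 0], [1, 0.0314, -0.0118, -0.004, 0], [1, 0.0314, -0.0118, -0.004, 0], [1, 0.0314, -0.0118, -0.004, 0], [1, 0.0314, -0.0118, -0.004, 0], [1, 0.0314, -0.0118, -0.004, 0], [1, 0, 0, 0, -6.4], [1, 0, 0, 0, -6.4], [1, 0, 0, 0, -6.4], [1, 0, 0, 0, -6.4], [1, 0, 0, 0, -6.4], [1, 0, 0, 0, 0], [1, 0, 0, 0, 0]],
])

```text
clock: 13.75
tool_pos: [0.5988, 0.2896, 0.2474]
tool_rot: [0.595, 0.804, -0.001, -0.0]
force: [0.1, -0.0, -0.8]
width: 0.0852
```

Run:
```python
from h import *; from bayfit import *
o=st();snap('wrist','k_wrist')
```

```text
t 13.75 pos [0.5988 0.2896 0.2474] xaxis [-0.293  0.956 -0.   ] F [ 0.1 -0.  -0.8] w 0.0852
```

View pics/k_wrist.png

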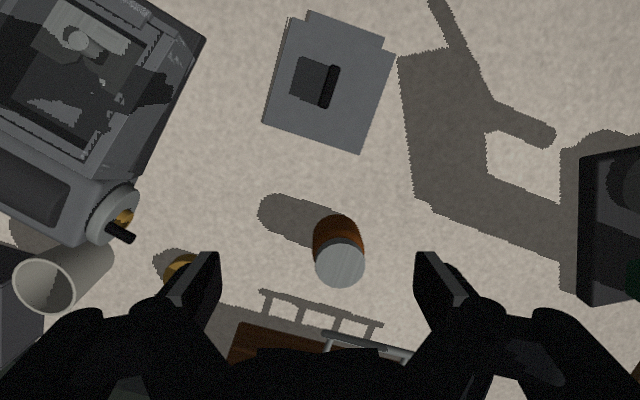

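Run:
```python
from h import *; from bayfit import *
a=cv2.imread('pics/k_wrist.png')[0:165,250:410];a=cv2.convertScaleAbs(a,alpha=1.3);cv2.imwrite('pics/k_crop.png',cv2.resize(a,None,fx=3.6,fy=3.6,interpolation=2))
```

```text
(no output)
```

View pics/k_crop.png

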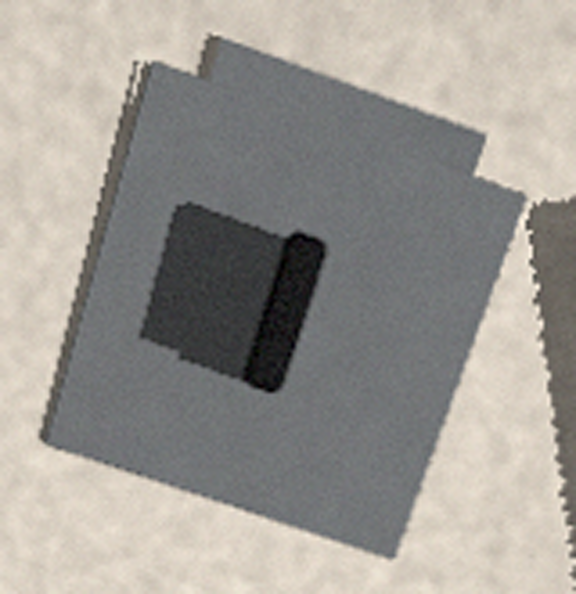

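```bash
cat > covfit.py <<'E'
from h import *
from scipy.optimize import least_squares
W=P('k_wrist')
b=np.array([(-70,-42,5),(-70,42,5),(-58,-60,5),(-58,60,5),(60,-60,5),(60,60,5)])/1000.
uv=np.array([(211,37),(487,135),(150,65),(526,196),(43,438),(396,558)])/3.6+[250,0]-.35
def T(v,p): return R.from_euler('Z',v[3]).apply(p)+v[:3]
f=lambda v:(proj(W,T(v,b))-uv).ravel()
r=least_squares(f,[.53,.27,0,0]);print(r.x,np.degrees(r.x[3]),f(r.x).reshape(-1,2).round(1))
g=lambda w:f([w[0],w[1],0,w[2]])
r2=least_squares(g,[.53,.27,0]);print(r2.x)
v=[r2.x[0],r2.x[1],0,r2.x[2]]
print((proj(W,T(v,np.array([(-22,0,43),(22,0,43),(-22,-6,43),(22,-6,43)])/1e3))-[250,0]+.35)*3.6)
S=P('a_scene')
from scipy.optimize import least_squares
print(proj(S,T(v,b)).round(1))
E
python3 covfit.py
```

```text
[ 0.51201638  0.27554176 -0.00405374 -0.0173426 ] -0.9936576173188125 [[ 2.2  0.5]
 [-1.  -0.3]
 [-0.2 -1.3]
 [-0.5 -0.5]
 [ 0.1  1.7]
 [-0.7  0.1]]
[ 0.51255476  0.27550608 -0.01729237]
[[307.83178721 234.02648431]
 [257.97312664 390.92067557]
 [287.13928642 226.8372356 ]
 [237.87405173 384.18865879]]
[[406.5 233.2]
 [439.4 245.1]
 [398.  233.8]
 [445.4 251. ]
 [381.  266.8]
 [432.  287. ]]
```

```bash
cat > covseg.py <<'E'
from h import *
from scipy.optimize import least_squares
im=cv2.imread('pics/k_wrist.png');W=P('k_wrist')
B=im.astype(int);m=((B[:,:,0]>=B[:,:,2]-3)).astype(np.uint8)  # bluish grey vs warm bench
m[:, :255]=0;m[:,402:]=0;m[165:]=0
# only outer contour of largest
m=cv2.morphologyEx(m,cv2.MORPH_CLOSE,np.ones((3,3),np.uint8))
m=cv2.morphologyEx(m,cv2.MORPH_OPEN,np.ones((3,3),np.uint8))
cs,_=cv2.findContours(m,cv2.RETR_EXTERNAL,cv2.CHAIN_APPROX_NONE)
c=max(cs,key=cv2.contourArea);print(cv2.contourArea(c))
print(cv2.approxPolyDP(c,3,True).reshape(-1,2).tolist())
vis=cv2.drawContours(im.copy(),[c],-1,(0,0,255),1)[0:165,250:410];cv2.imwrite('pics/k_seg.png',cv2.resize(vis,None,fx=3.6,fy=3.6,interpolation=0))
# pose fit: model outline distance
b=np.array([(-70,-42,5),(-70,42,5),(-58,42,5),(-58,60,5),(60,60,5),(60,-60,5),(-58,-60,5),(-58,-42,5)])/1000.
def T(v,p): return R.from_euler('Z',v[2]).apply(p)+[v[0],v[1],0]
C=c.reshape(-1,2).astype(float)
def f(v):
    q=proj(W,T(v,b));d=np.full(len(C),1e9)
    for i in range(8):
        p0,p1=q[i],q[(i+1)%8];e=p1-p0;s=np.clip(((C-p0)@e)/(e@e),0,1);d=np.minimum(d,np.linalg.norm(C-p0-s[:,None]*e,axis=1))
    return d
r=least_squares(f,[.5125,.2755,-.03],loss='soft_l1',f_scale=.5);print(r.x,np.degrees(r.x[2]),np.sort(f(r.x))[[len(C)//2,int(len(C)*.9)]])
E
python3 covseg.py
```

```text
12325.0
[[292, 18], [263, 122], [359, 154], [395, 54], [381, 48], [383, 37], [311, 11], [307, 21]]
[ 0.51253576  0.27590217 -0.02335514] -1.3381507991718375 [1.00854115 1.54311731]
```

View pics/k_seg.png

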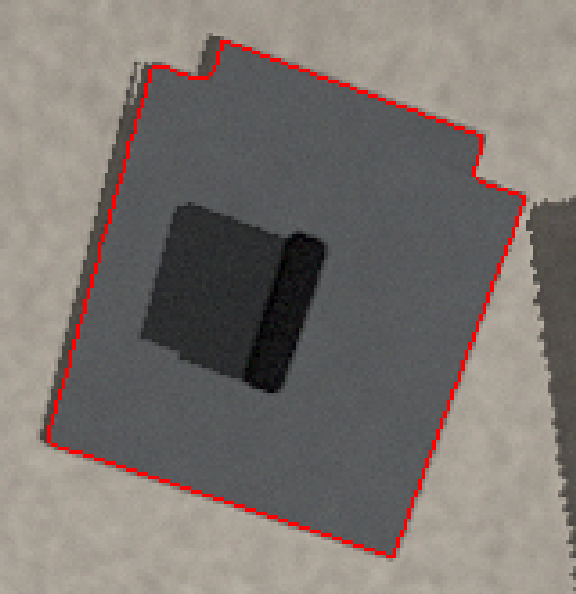

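Run:
```python
from h import *
delta([.5125,.2757,.1])
```

```text
t 13.80 pos [0.599  0.2896 0.2475] xaxis [-0.292  0.956 -0.   ] F [-0.2  0.  -0.5] w 0.0851
tool delta [ 0.012  -0.0867  0.1476]
```

Emit:
move_arm([
  [[1, 0.003, -0.0217, 0.025, 0], [1, 0.003, -0.0217, 0.03, 0], [1, 0.003, -0.0217, 0.03, 0], [1, 0.003, -0.0216, 0.03, 0], [1, 0, 0, 0.0326, 6.1], [1, 0, 0, 0, 6.1], [1, 0, 0, 0, 6.1], [1, 0, 0, 0, 0], [1, 0, 0, 0, 0]],
])

```text
clock: 14.55
tool_pos: [0.5132, 0.2756, 0.1003]
tool_rot: [0.713, 0.701, 0.0, -0.0]
force: [0.3, 0.5, -0.8]
width: 0.0852
```

Run:
```python
from h import *
delta([.5125,.2757,.0155]);snap('wrist','l_wrist')
```

```text
t 14.55 pos [0.5132 0.2756 0.1003] xaxis [0.018 1.    0.   ] F [ 0.3  0.5 -0.8] w 0.0852
tool delta [ 0.0001 -0.0007  0.0848]
```

View pics/l_wrist.png

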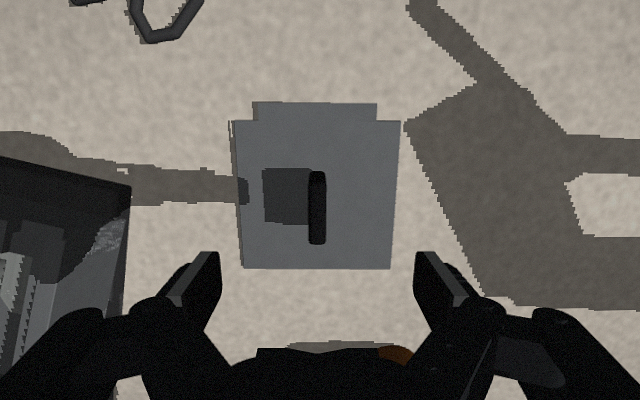

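Emit:
move_arm([
  [[1, 0, -0.0007, 0.02, 0], [1, 0, 0, 0.02, 0], [1, 0, 0, 0.02, 0], [1, 0, 0, 0.015, 0], [1, 0, 0, 0.0098, 0], [0.5, 0, 0, 0, 0], [0.1, 0, 0, 0, 0], [0, 0, 0, 0, 0], [0, 0, 0, 0, 0], [0, 0, 0, 0, 0], [0, 0, 0, 0, 0], [0, 0, 0, 0, 0]],
], newtons=30)

```text
clock: 15.6
tool_pos: [0.5131, 0.2757, 0.0162]
tool_rot: [0.714, 0.7, 0.001, 0.0]
force: [-0.5, -1.6, 5.6]
width: 0.0113
```

Emit:
move_arm([
  [[0, 0, 0, -0.005, 0], [0, 0, 0, -0.02, 0], [0, 0, 0, -0.035, 0], [0, 0, 0, -0.035, 0], [0, 0, 0, -0.035, 0], [0, 0, 0, -0.015, 6.9], [0, 0, 0, 0, 6.9], [0, 0, 0, 0, 0], [0, 0, 0, 0, 0]],
])

```text
clock: 16.35
tool_pos: [0.5122, 0.2754, 0.1603]
tool_rot: [0.792, 0.611, -0.0, -0.0]
force: [-1.0, 0.0, -2.1]
width: 0.0112
```

```bash
cat >> bayfit.py <<'E'
def levQ():
    return topt(V,[-.079,0,.018])[0]
def levTCP(phi,c,h=.035,dz=0):
    u=np.array([np.cos(V[3]),np.sin(V[3]),0]);p=np.radians(phi)
    return levQ()-u*(c*np.cos(p)+h*np.sin(p))+np.array([0,0,-c*np.sin(p)+h*np.cos(p)-.0187+dz])
E
python3 - <<'E'
from h import *; from bayfit import *
print(levQ()); delta(levTCP(0,.048,dz=.02)); print(levTCP(0,.048),levTCP(38,.048))
snap('wrist','m_wrist')
E
```

```text
[0.48602328 0.06029762 0.08263996]
t 16.35 pos [0.5122 0.2754 0.1603] xaxis [ 0.254  0.967 -0.   ] F [-1.   0.  -2.1] w 0.0112
tool delta [-0.2146 -0.0188  0.0414]
[0.4396181  0.07256789 0.09893996] [0.4286233  0.07547509 0.06196859]
```

View pics/m_wrist.png

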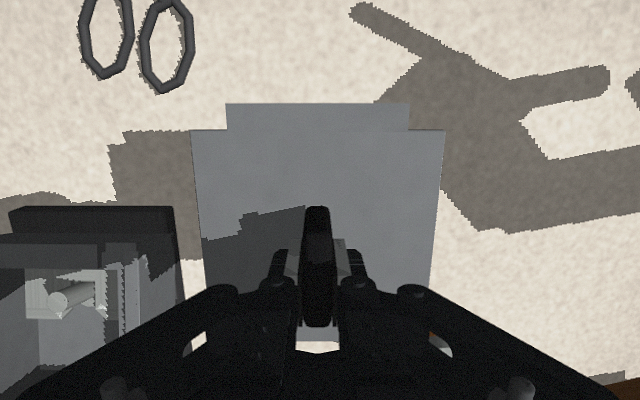

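Emit:
move_arm([
  [[0, -0.02, -0.005, 0, 0], [0, -0.03, -0.007, 0, 0], [0, -0.03, -0.007, 0, 0], [0, -0.03, 0, 0, 0], [0, -0.03, 0, 0, 0], [0, -0.03, 0, 0, 0], [0, -0.03, 0, 0, 0], [0, -0.0146, 0, 0.01, 0], [0, 0, 0, 0.02, 0], [0, 0, 0, 0.0114, 0], [0, 0, 0, 0, 0], [0, 0, 0, 0, 0]],
], newtons=20)

```text
clock: 17.4
tool_pos: [0.4382, 0.0729, 0.1183]
tool_rot: [0.792, 0.61, -0.001, -0.001]
force: [0.2, 0.3, -1.3]
width: 0.0114
```

Run:
```python
from h import *; from bayfit import *
delta(levTCP(0,.048,dz=.003)); 
snap('side','n_side');snap('wrist','n_wrist')
a=cv2.imread('pics/n_side.png')[120:280,200:420];cv2.imwrite('pics/n_crop.png',cv2.resize(a,None,fx=3.6,fy=3.6,interpolation=2))
```

```text
t 17.40 pos [0.4382 0.0729 0.1183] xaxis [ 0.255  0.967 -0.001] F [ 0.2  0.3 -1.3] w 0.0114
tool delta [0.0001 0.0015 0.0164]
```

View pics/n_crop.png

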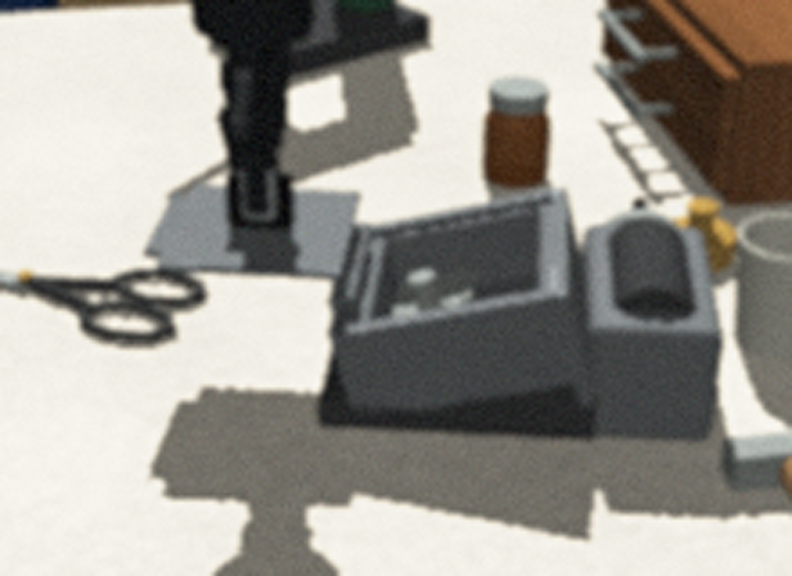

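View pics/n_wrist.png

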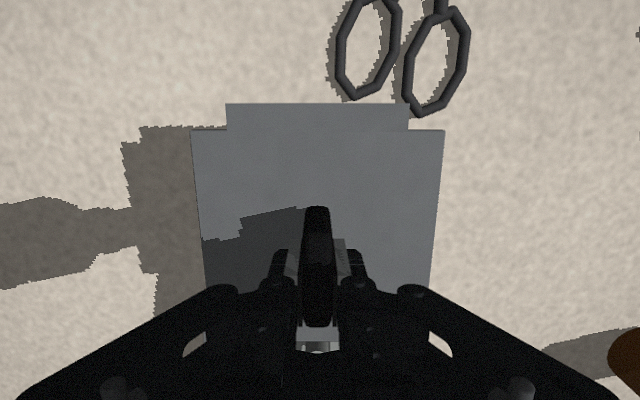

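Emit:
move_arm([
  [[0, 0, 0.0005, 0.008, 0], [0, 0, 0, 0.006, 0], [0, 0, 0, 0.003, 0], [0, 0, 0, 0.002, 0], [0, 0, -0.0015, 0.0025, 0], [0, 0, -0.0015, 0.0025, 0], [0, 0, -0.0015, 0.0025, 0], [0, 0, 0, 0, 0]],
])

```text
clock: 18.17
tool_pos: [0.4354, 0.0742, 0.0925]
tool_rot: [0.793, 0.609, 0.0, 0.0]
force: [-0.3, -0.2, 1.9]
width: 0.0114
```

Run:
```python
from h import *; from bayfit import *
delta(levTCP(10,.048,dz=.0)); 
snap('wrist','o_wrist')
```

```text
t 18.17 pos [0.4354 0.0742 0.0925] xaxis [0.257 0.966 0.   ] F [-0.3 -0.2  1.9] w 0.0114
tool delta [-0.0005 -0.0008  0.0024]
```

View pics/o_wrist.png

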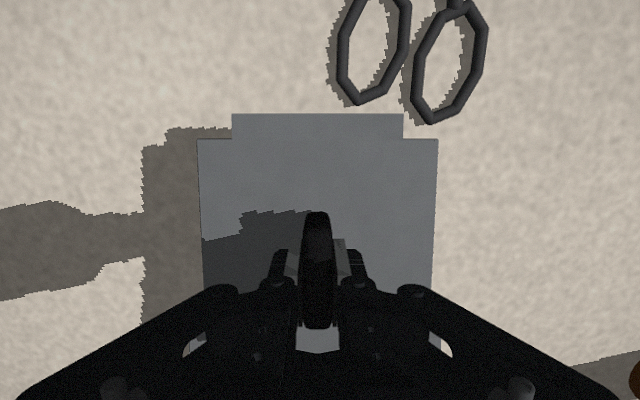

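Emit:
move_arm([
  [[0, 0, -0.0008, 0.003, 0], [0, 0, -0.0012, 0.003, 0], [0, 0, -0.001, 0.003, 0], [0, 0, -0.001, 0.003, 0], [0, 0, -0.0007, 0.003, 0], [0, 0, -0.0006, 0.003, 0], [0, 0, -0.0005, 0.002, 0], [0, 0, -0.0003, 0.002, 0], [0, 0, 0, 0, 0]],
])

```text
clock: 18.97
tool_pos: [0.4295, 0.0758, 0.0703]
tool_rot: [0.793, 0.609, 0.0, 0.0]
force: [0.5, -0.7, 3.8]
width: 0.0114
```

Run:
```python
from h import *; from bayfit import *
delta(levTCP(30,.048,dz=.0)); 
snap('wrist','q_wrist');snap('side','q_side')
a=cv2.imread('pics/q_side.png')[120:280,200:420];cv2.imwrite('pics/q_crop.png',cv2.resize(a,None,fx=3.6,fy=3.6,interpolation=2))
```

```text
t 18.97 pos [0.4295 0.0758 0.0703] xaxis [0.257 0.966 0.   ] F [ 0.5 -0.7  3.8] w 0.0114
tool delta [-0.0005 -0.0005  0.0001]
```

View pics/q_crop.png

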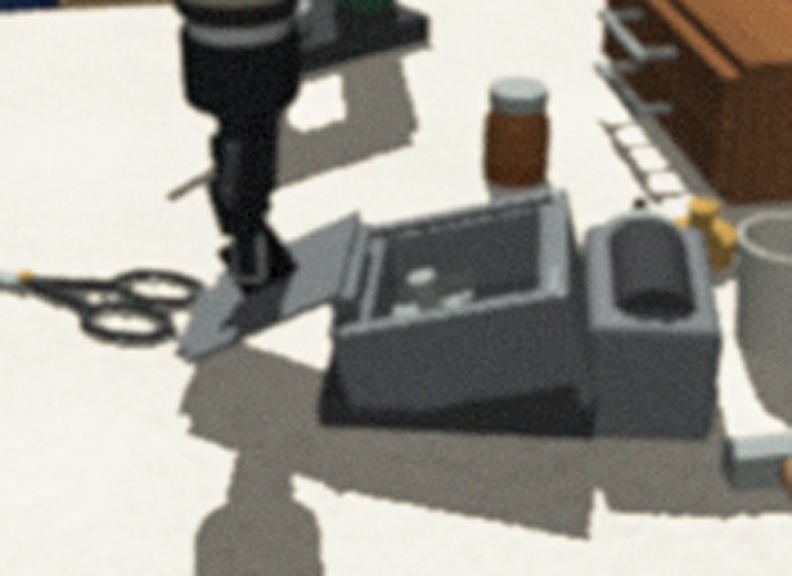

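View pics/q_wrist.png

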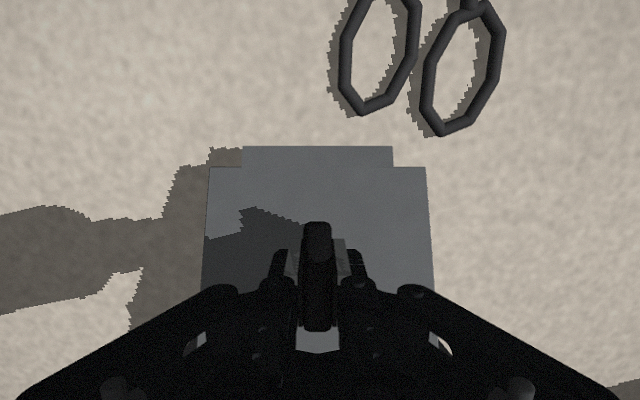

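```bash
cat > covpose.py <<'E'
from h import *
from scipy.optimize import least_squares
b=np.array([(-70,-42,5),(-70,42,5),(-58,-60,5),(-58,60,5)])/1000.
def fit(W,uv,tool,yaw,p0=30,useh=True):
    # cover origin in bay-yaw frame relative to TCP
    def T(v,p):
        return R.from_euler('ZY',[yaw+v[4],-v[3]]).apply(p)+R.from_euler('Z',yaw).apply([v[0],v[1],v[2]])+tool
    f=lambda v:np.r_[(proj(W,T(v,b))-uv).ravel(), (np.hypot(v[0],v[2]-.0187)-.035)*300 if useh else 0, v[4]*100]
    r=least_squares(f,[.01,0,-.012,np.radians(p0),0])
    v=r.x;print('origin rel TCP mm',(v[:3]*1000).round(1),'pitch',np.degrees(v[3]).round(1),'dyaw',np.degrees(v[4]).round(2),'res',r.fun[:8].round(1))
    return v,lambda p:T(v,p)
E
python3 - <<'E'
from covpose import *; from bayfit import V,tobay
o=get_obs();uv=np.array([(243,147),(392,147),(208,167.5),(427,167.5)])-.3
for h in (1,0):
    v,T=fit(P('q_wrist'),uv,o['tool_pos'],V[3],useh=h)
    print('lip,top bay',tobay(V,T(np.array([(-.07,0,.0025),(.06,0,.0025)])))*1000, T(np.array([(-.07,0,.0)])))
uv=np.array([(226,104),(408,104),(191,130),(445,130)])-.3
fit(P('n_wrist'),uv,np.array([.4382,.0729,.1183]),V[3],p0=0)
E
```

```text
origin rel TCP mm [ 15.7   0.5 -11.3] pitch 29.9 dyaw -0.11 res [-0.7  0.1  0.7 -0.   0.5  0.  -0.5 -0.1]
lip,top bay [[-194.82991464    1.15869842   -9.14263168]
 [ -69.17658961    0.93617691   24.19192087]] [[0.386148   0.08790222 0.02427504]]
origin rel TCP mm [14.   0.5 -7.9] pitch 33.3 dyaw -0.11 res [-0.6  0.3  0.5  0.2  0.3 -0.2 -0.3 -0.3]
lip,top bay [[-194.59365015    1.15809297   -9.42160493]
 [ -71.14149375    0.94344189   31.31558944]] [[0.38656056 0.08779225 0.02414446]]
origin rel TCP mm [ -0.2   0.9 -16.8] pitch 2.4 dyaw 0.0 res [ 0.7 -0.2  0.3 -0.3 -0.6  0.4 -0.4  0.2]
```

Emit:
move_arm([
  [[0, 0, -0.0002, 0.003, 0], [0, 0, 0, 0.003, 0], [0, 0, 0, 0.0028, 0], [0, 0, 0, 0, 0], [0, 0, 0, 0, 0]],
])

```text
clock: 19.48
tool_pos: [0.429, 0.0758, 0.0615]
tool_rot: [0.793, 0.609, -0.0, -0.0]
force: [-0.4, 1.4, 1.2]
width: 0.0115
```

Run:
```python
from h import *; from bayfit import *
delta(levTCP(38,.048,dz=.0)); 
snap('wrist','r_wrist')
a=cv2.imread('pics/r_wrist.png')[130:240,190:440];cv2.imwrite('pics/r_crop.png',cv2.resize(a,None,fx=3.2,fy=3.2,interpolation=2))
```

```text
t 19.48 pos [0.429  0.0758 0.0615] xaxis [0.257 0.966 0.   ] F [-0.4  1.4  1.2] w 0.0115
tool delta [-0.0005 -0.0003 -0.0004]
```

View pics/r_crop.png

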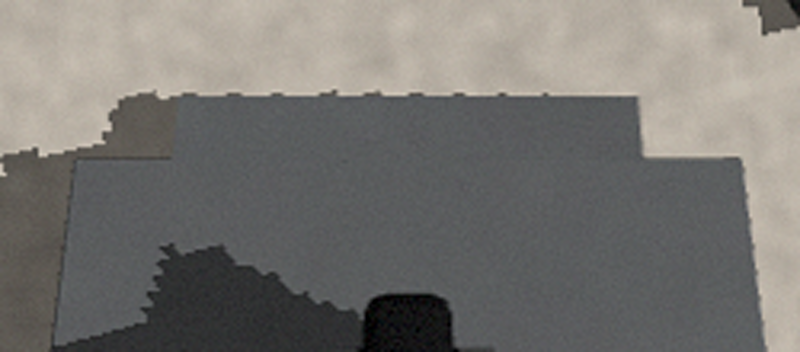

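```bash
cat > cp2.py <<'E'
from covpose import *; from bayfit import V,tobay
o=get_obs();uv=np.array([(177,97),(638,97),(75,158),(741,158)])/3.2+[190,130]-.35
for h in (1,0):
    v,T=fit(P('r_wrist'),uv,o['tool_pos'],V[3],p0=38,useh=h)
    print('lip,top bay',tobay(V,T(np.array([(-.07,0,.0025),(.06,0,.0025)])))*1000, T(np.array([(-.07,0,.0)])))
E
python3 cp2.py
```

```text
origin rel TCP mm [ 20.4   0.4 -11.1] pitch 36.5 dyaw -0.1 res [ 0.5  0.2 -0.3  0.1 -0.5 -0.1  0.3 -0.2]
lip,top bay [[-190.7128873     1.00677767  -26.37654566]
 [ -69.76532256    0.81607462   21.28528622]] [[0.39450063 0.08553625 0.00885265]]
origin rel TCP mm [ 22.6   0.4 -14.8] pitch 32.7 dyaw -0.1 res [ 0.4 -0.1 -0.2 -0.2 -0.2  0.2  0.1  0.1]
lip,top bay [[-190.99607044    1.00731716  -26.07297372]
 [ -67.12770081    0.80797993   13.38063536]] [[0.39402707 0.08566228 0.00897747]]
```

Emit:
move_arm([
  [[0, 0, 0, -0.01, 0], [0, 0, 0, -0.025, 0], [0, 0, 0, -0.03, 0], [0, 0, 0, -0.03, 0], [0, 0, 0, -0.015, 0], [0, -0.0005, 0.018, 0, 0], [0, -0.0005, 0.03, 0, 0], [0, 0, 0.03, 0, 0], [0, 0, 0.03, 0, 0], [0, 0, 0.02, 0, 0], [0, 0, 0.0104, 0, 0], [0, 0, 0, 0.01, 0], [0, 0, 0, 0.01, 0], [0, 0, 0, 0.0074, 0], [0, 0, 0, 0, 0], [0, 0, 0, 0, 0]],
], newtons=30)

```text
clock: 20.87
tool_pos: [0.5611, 0.0395, 0.1437]
tool_rot: [0.793, 0.61, -0.001, -0.001]
force: [0.9, -0.8, -1.6]
width: 0.0116
```

Run:
```python
from h import *; from bayfit import *
st()
snap('wrist','s_wrist');snap('side','s_side')
a=cv2.imread('pics/s_side.png')[100:260,220:440];cv2.imwrite('pics/s_crop.png',cv2.resize(a,None,fx=3.6,fy=3.6,interpolation=2))
```

```text
t 20.87 pos [0.5611 0.0395 0.1437] xaxis [ 0.257  0.966 -0.   ] F [ 0.9 -0.8 -1.6] w 0.0116
```

View pics/s_crop.png

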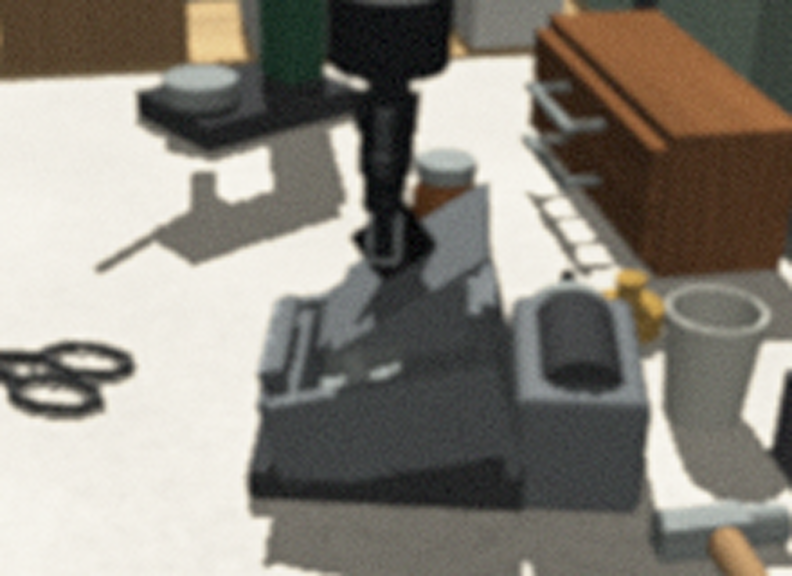

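View pics/s_wrist.png

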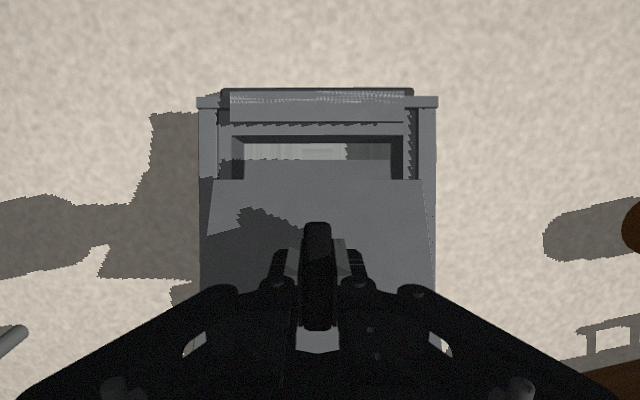

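Run:
```python
from h import *
a=cv2.imread('pics/s_wrist.png')[80:260,190:445];a=cv2.convertScaleAbs(a,alpha=1.6);cv2.imwrite('pics/s_crop2.png',cv2.resize(a,None,fx=3.1,fy=3.1,interpolation=2))
```

```text
(no output)
```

View pics/s_crop2.png

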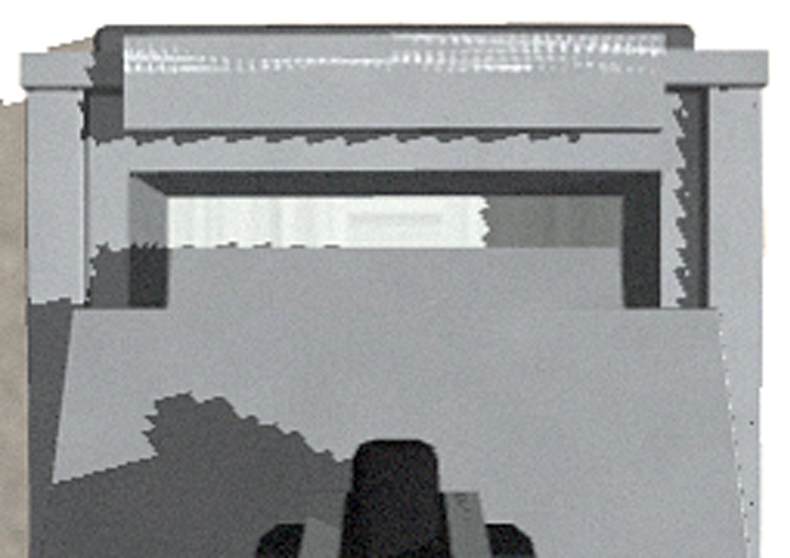

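Run:
```python
from covpose import *; from bayfit import V,tobay,onplane
o=get_obs();W=P('s_wrist');C=lambda p:np.array(p)/3.1+[190,80]-.35
uv=C([(168,248),(622,248),(75,310),(717,310)])
for h in (1,0):
    v,T=fit(W,uv,o['tool_pos'],V[3],p0=38,useh=h)
    print('lip,top bay',tobay(V,T(np.array([(-.07,0,.0025),(.06,0,.0025)])))*1000)
print(onplane(W,C((130,172)),0),onplane(W,C((660,172)),0),onplane(W,C((124,129)),.018),onplane(W,C((662,129)),.018))
```

```text
origin rel TCP mm [ 20.6   0.3 -13.6] pitch 34.1 dyaw -0.08 res [ 1.4  0.4 -1.1  0.3 -1.3 -0.3  1.  -0.5]
lip,top bay [[-37.20122269  -0.35910133  18.50776066]
 [ 85.61954232  -0.50076171  61.11104239]]
origin rel TCP mm [ 29.    0.2 -44.8] pitch 4.4 dyaw -0.07 res [-0.  -0.3  0.3 -0.4  0.   0.5 -0.3  0.3]
lip,top bay [[-38.56968749  -0.35809645  22.0814721 ]
 [ 89.22318754  -0.5248554   -1.77126954]]
[-56.2 -55.8   0. ] [-56.   54.9   0. ] [-61.4 -52.2  18. ] [-61.1  50.6  18. ]
```

Emit:
move_arm([
  [[0, 0, -0.004, 0.0032, 0], [0, 0, -0.005, 0.0039, 0], [0, 0, -0.005, 0.0039, 0], [0, 0, -0.005, 0.0038, 0], [0, 0, 0, 0, 0], [0, 0, 0, 0, 0]],
])

```text
clock: 21.47
tool_pos: [0.5437, 0.0442, 0.1294]
tool_rot: [0.793, 0.61, -0.0, -0.0]
force: [1.6, 0.5, -2.2]
width: 0.0118
```

Run:
```python
from h import *
st();snap('wrist','t_wrist');snap('scene','t_scene')
a=cv2.imread('pics/t_wrist.png')[80:260,190:445];a=cv2.convertScaleAbs(a,alpha=1.6);cv2.imwrite('pics/t_crop2.png',cv2.resize(a,None,fx=3.1,fy=3.1,interpolation=2))
a=cv2.imread('pics/t_scene.png')[120:270,220:420];cv2.imwrite('pics/t_crop3.png',cv2.resize(a,None,fx=3.9,fy=3.9,interpolation=2))
```

```text
t 21.47 pos [0.5437 0.0442 0.1294] xaxis [ 0.257  0.966 -0.   ] F [ 1.6  0.5 -2.2] w 0.0118
```

View pics/t_crop2.png

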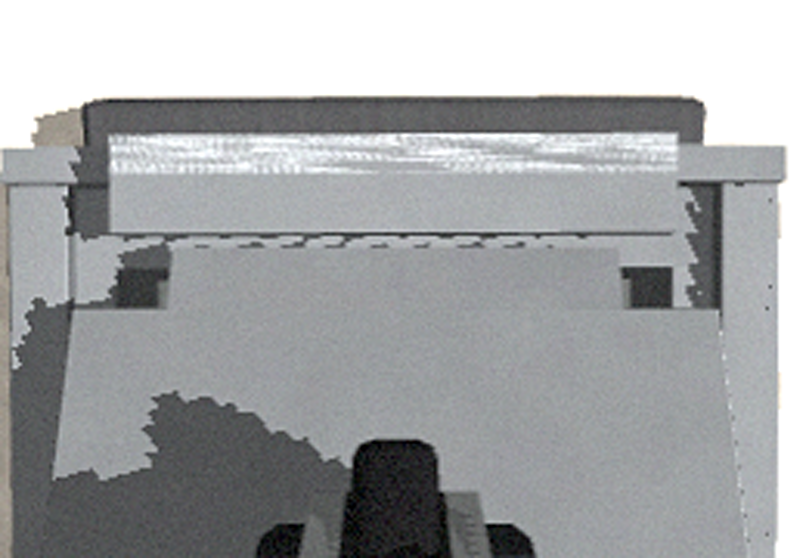

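View pics/t_crop3.png

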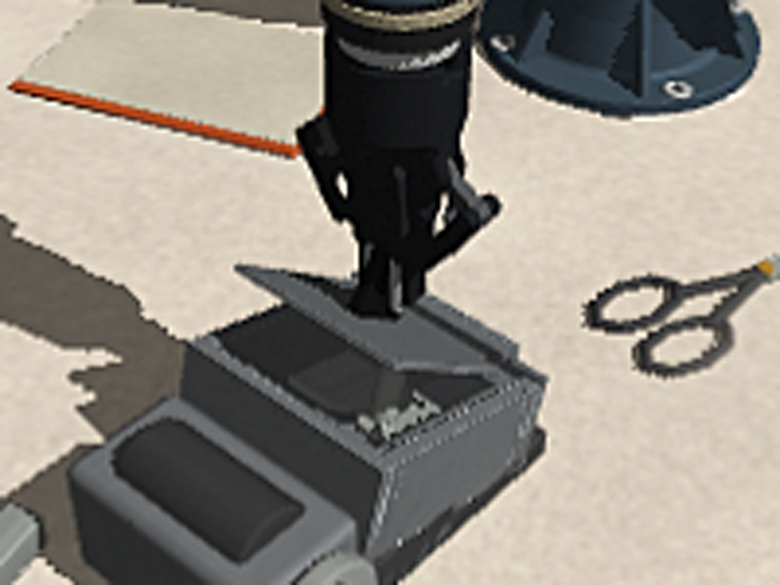

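Emit:
move_arm([
  [[0, 0, -0.002, 0.0022, 0], [0, 0, -0.003, 0.0022, 0], [0, 0, -0.002, 0.0016, 0], [0, 0, -0.002, 0.0015, 0], [0, 0, 0, 0, 0], [0, 0, 0, 0, 0]],
])

```text
clock: 22.07
tool_pos: [0.5354, 0.0464, 0.122]
tool_rot: [0.793, 0.609, -0.0, -0.0]
force: [0.8, -0.6, -1.7]
width: 0.0121
```

Run:
```python
from h import *
st();snap('wrist','u_wrist')
a=cv2.imread('pics/u_wrist.png')[80:260,190:445];a=cv2.convertScaleAbs(a,alpha=1.6);cv2.imwrite('pics/u_crop2.png',cv2.resize(a,None,fx=3.1,fy=3.1,interpolation=2))
```

```text
t 22.07 pos [0.5354 0.0464 0.122 ] xaxis [0.257 0.966 0.   ] F [ 0.8 -0.6 -1.7] w 0.0121
```

View pics/u_crop2.png

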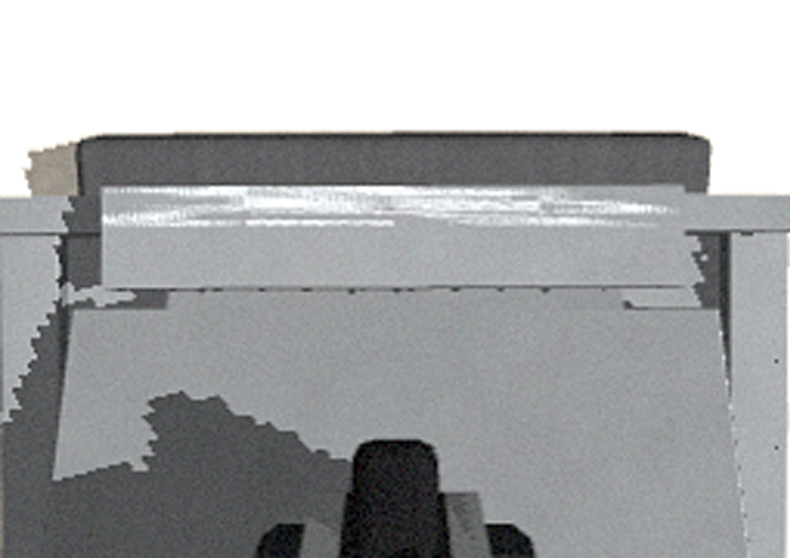

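Emit:
move_arm([
  [[0, 0, -0.0015, 0.001, 0], [0, 0, -0.0012, 0.0008, 0], [0, 0, 0, 0, 0], [0, 0, 0, 0, 0]],
])

```text
clock: 22.45
tool_pos: [0.533, 0.0471, 0.1203]
tool_rot: [0.793, 0.609, 0.0, 0.0]
force: [-0.3, -0.1, -2.0]
width: 0.0114
```

Run:
```python
from covpose import *; from bayfit import V,tobay
o=st();W=P('u_wrist')
# predicted from u pose with measured offset
for off in ([.0206,.0003,-.0136,34.1],[.0204,.0004,-.0111,36.5],[.0212,.0004,-.0105,37.5]):
    tp=o['tool_pos'];T=lambda p:R.from_euler('ZY',[V[3],-np.radians(off[3])]).apply(p)+R.from_euler('Z',V[3]).apply(off[:3])+tp
    print((tobay(V,T(np.array([(-.07,0,.0025),(.06,0,.0025)])))*1000).round(1))
snap('side','w_side');snap('scene','w_scene')
a=cv2.imread('pics/w_side.png')[100:260,220:440];cv2.imwrite('pics/w_crop.png',cv2.resize(a,None,fx=3.6,fy=3.6,interpolation=2))
```

```text
t 22.45 pos [0.533  0.0471 0.1203] xaxis [0.257 0.966 0.   ] F [-0.3 -0.1 -2. ] w 0.0114
[[-72.7  -0.5   2.7]
 [ 50.1  -0.5  45.3]]
[[-71.4  -0.4   2.4]
 [ 49.6  -0.4  50. ]]
[[-70.   -0.4   1.6]
 [ 50.1  -0.4  51.4]]
```

View pics/w_crop.png

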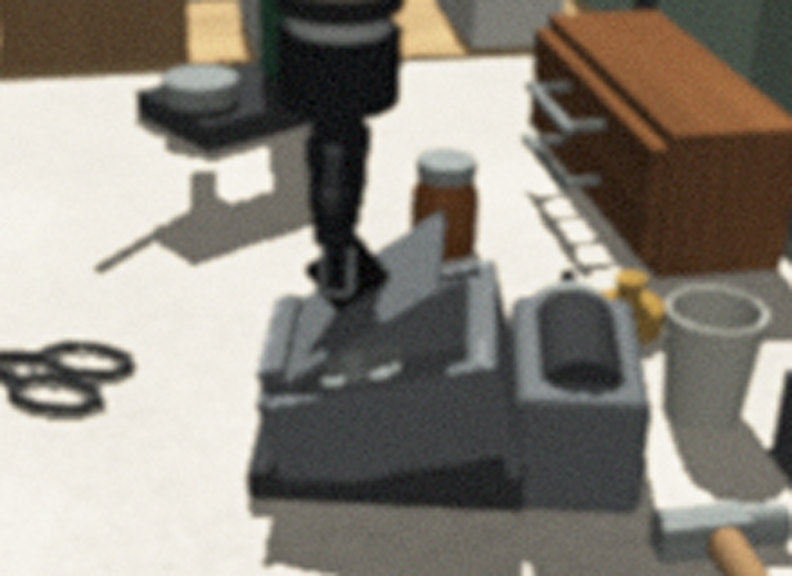

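Emit:
move_arm([
  [[0, 0, 0.002, 0.0022, 0], [0, 0, 0.0025, 0.0018, 0], [0, 0, 0.0025, 0.0018, 0], [0, 0, 0.0025, 0.0018, 0], [0, 0, 0.0025, 0.0018, 0], [0, 0, 0, 0, 0]],
], newtons=20)

```text
clock: 23.05
tool_pos: [0.5454, 0.0438, 0.1111]
tool_rot: [0.793, 0.609, 0.0, 0.0]
force: [0.6, -0.2, 5.9]
width: 0.0115
```

Run:
```python
from covpose import *; from bayfit import V,tobay
o=st();snap('wrist','x_wrist')
a=cv2.imread('pics/x_wrist.png')[80:260,190:445];a=cv2.convertScaleAbs(a,alpha=1.6);cv2.imwrite('pics/x_crop2.png',cv2.resize(a,None,fx=3.1,fy=3.1,interpolation=2))
snap('side','x_side')
a=cv2.imread('pics/x_side.png')[100:260,220:440];cv2.imwrite('pics/x_crop.png',cv2.resize(a,None,fx=3.6,fy=3.6,interpolation=2))
```

```text
t 23.05 pos [0.5454 0.0438 0.1111] xaxis [0.257 0.966 0.   ] F [ 0.6 -0.2  5.9] w 0.0115
```

View pics/x_crop.png

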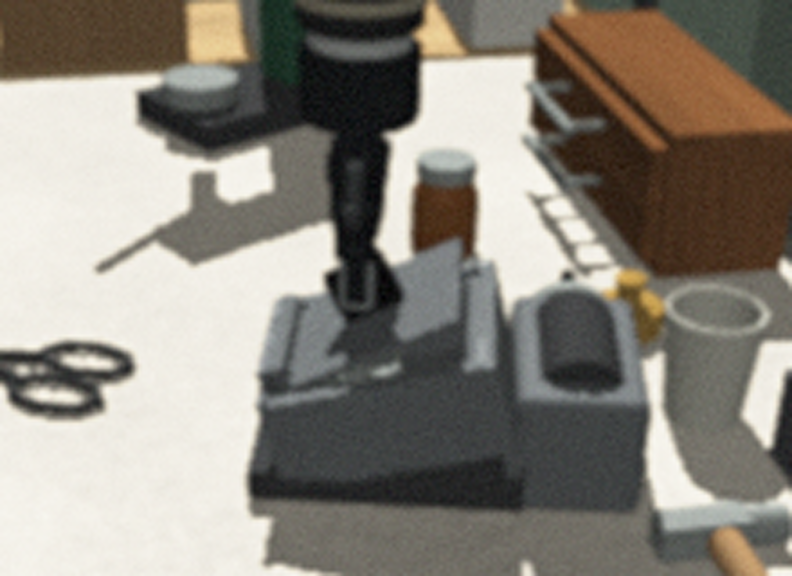

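View pics/x_crop2.png

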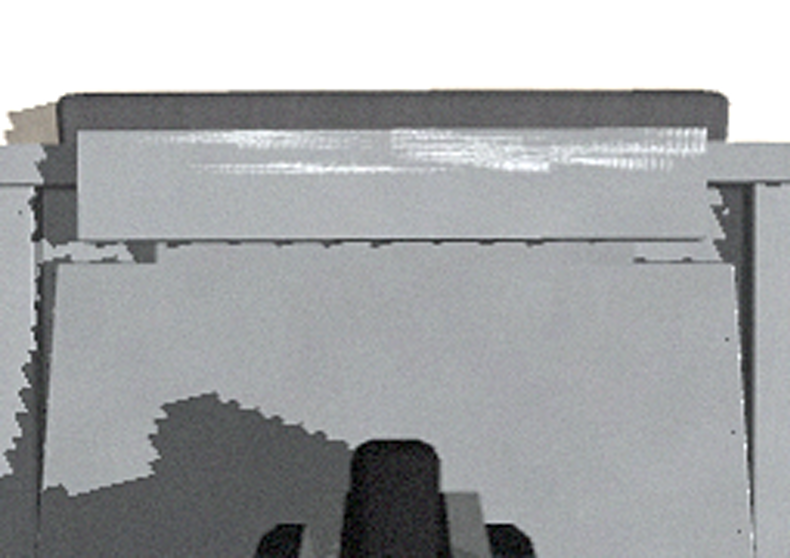

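Run:
```python
from h import *; from bayfit import *
W=P('x_wrist');C=lambda p:np.array(p)/3.1+[190,80]-.35
for z in (.005,.008,.01): print(onplane(W,C((60,263)),z),onplane(W,C((735,265)),z))
print(onplane(W,C((80,239)),.018),onplane(W,C((706,239)),.018))
```

```text
[-58.8 -59.5   5. ] [-58.1  60.1   5. ]
[-58.6 -58.5   8. ] [-57.9  59.1   8. ]
[-58.4 -57.9  10. ] [-57.7  58.4  10. ]
[-61.7 -51.9  18. ] [-61.4  50.9  18. ]
```

Emit:
move_arm([
  [[0, 0, 0.0022, 0.002, 0], [0, 0, 0.002, 0.002, 0], [0, 0, 0.002, 0.002, 0], [0, 0, 0.0018, 0.0018, 0], [0, 0, 0, 0, 0], [0, 0, 0, 0, 0]],
])

```text
clock: 23.65
tool_pos: [0.5534, 0.0417, 0.1035]
tool_rot: [0.793, 0.609, 0.001, 0.001]
force: [1.1, -0.9, 4.4]
width: 0.0117
```

Run:
```python
from covpose import *; from bayfit import V,tobay
o=st();snap('wrist','y_wrist')
a=cv2.imread('pics/y_wrist.png')[80:260,190:445];a=cv2.convertScaleAbs(a,alpha=1.6);cv2.imwrite('pics/y_crop2.png',cv2.resize(a,None,fx=3.1,fy=3.1,interpolation=2))
snap('side','y_side')
a=cv2.imread('pics/y_side.png')[100:260,220:440];cv2.imwrite('pics/y_crop.png',cv2.resize(a,None,fx=3.6,fy=3.6,interpolation=2))
```

```text
t 23.65 pos [0.5534 0.0417 0.1035] xaxis [0.257 0.966 0.   ] F [ 1.1 -0.9  4.4] w 0.0117
```

View pics/y_crop.png

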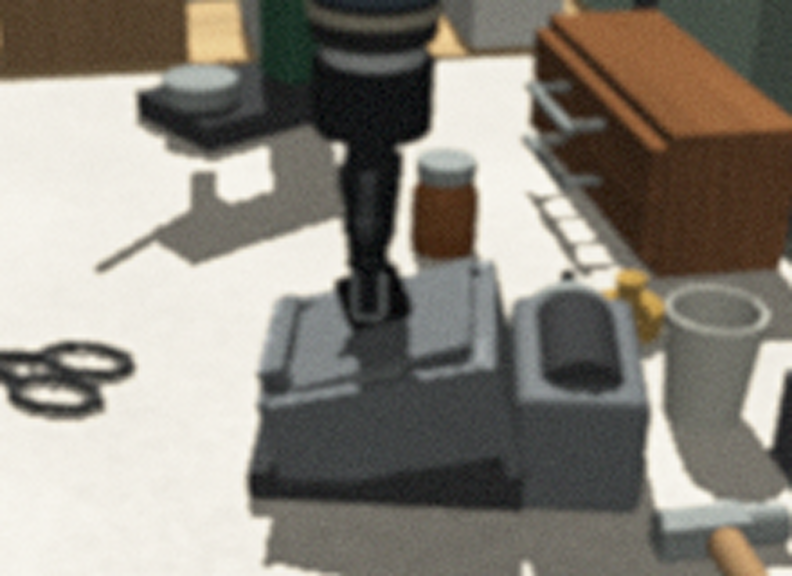

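View pics/y_crop2.png

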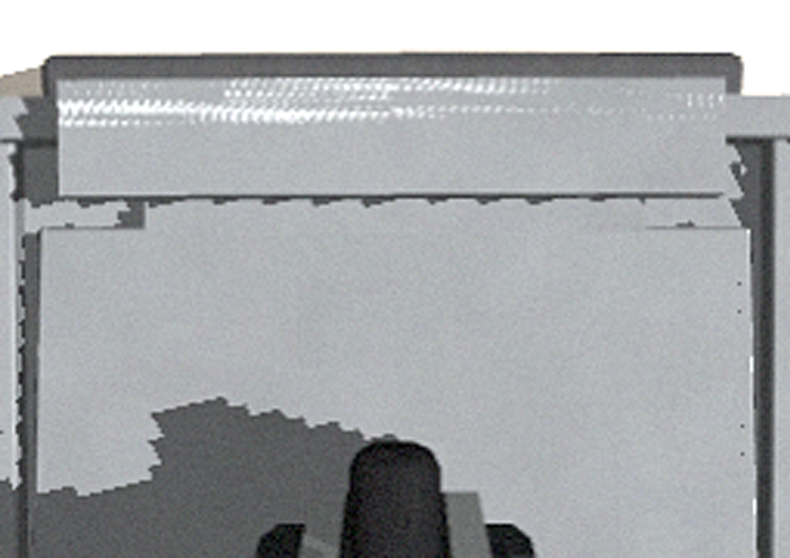

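Run:
```python
from h import *; from bayfit import *
W=P('y_wrist');C=lambda p:np.array(p)/3.1+[190,80]-.35
for z in (.005,.007): print(onplane(W,C((40,228)),z),onplane(W,C((749,229)),z))
print(onplane(W,C((60,195)),.018),onplane(W,C((722,194)),.018))
```

```text
[-58.  -59.7   5. ] [-57.5  59.2   5. ]
[-57.7 -59.    7. ] [-57.3  58.5   7. ]
[-61.6 -52.   18. ] [-61.4  50.5  18. ]
```

Emit:
move_arm([
  [[0, 0, 0.001, 0.0012, 0], [0, 0, 0.001, 0.0012, 0], [0, 0, 0, 0, 0], [0.3, 0, 0, 0, 0], [0.35, 0, 0, 0, 0], [0.35, 0, 0, 0, 0], [0.35, 0, 0, -0.005, 0], [0.35, 0, 0, -0.02, 0], [0.35, 0, 0, -0.03, 0], [0.35, 0, 0.01, -0.03, 0], [0.35, 0, 0.02, -0.02, 0], [0.35, 0, 0.02, 0, 0], [0.35, 0, 0.02, 0, 0], [0, 0, 0.01, 0, 0], [0, 0, 0, 0, 0], [0, 0, 0, 0, 0]],
])

```text
clock: 25.08
tool_pos: [0.6313, 0.0208, 0.2052]
tool_rot: [0.793, 0.609, -0.0, -0.0]
force: [-0.8, -0.1, 1.5]
width: -0.0002
```

Run:
```python
from h import *; from bayfit import *
o=st();snap('wrist','z_wrist');snap('side','z_side');snap('scene','z_scene')
a=cv2.imread('pics/z_side.png')[100:260,220:440];cv2.imwrite('pics/z_crop.png',cv2.resize(a,None,fx=3.6,fy=3.6,interpolation=2))
```

```text
t 25.08 pos [0.6313 0.0208 0.2052] xaxis [ 0.258  0.966 -0.   ] F [-0.8 -0.1  1.5] w -0.0002
```

View pics/z_crop.png

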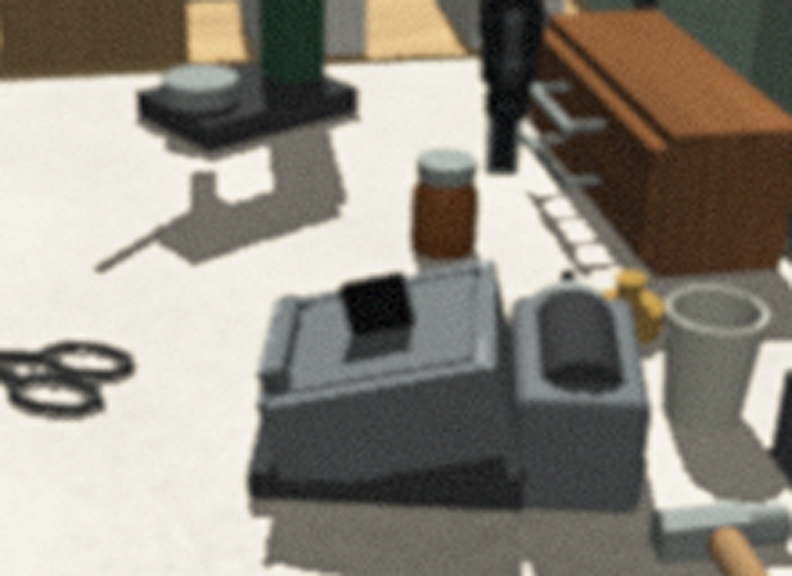

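View pics/z_wrist.png

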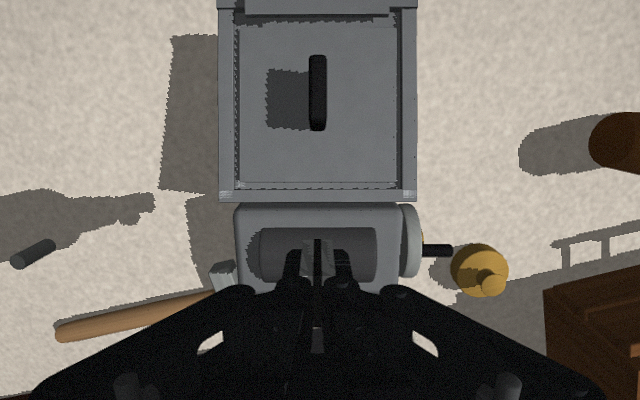

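Run:
```python
from h import *; from bayfit import *
a=cv2.imread('pics/z_wrist.png')[0:210,205:425];a=cv2.convertScaleAbs(a,alpha=1.5);cv2.imwrite('pics/z_crop2.png',cv2.resize(a,None,fx=2.8,fy=2.8,interpolation=2))
delta(topt(V,[.045,0,.015])[0])
```

```text
t 25.23 pos [0.6307 0.0211 0.2057] xaxis [0.257 0.966 0.   ] F [ 0.1  0.5 -0.5] w -0.0000
tool delta [ 0.0009 -0.0293  0.0939]
```

View pics/z_crop2.png

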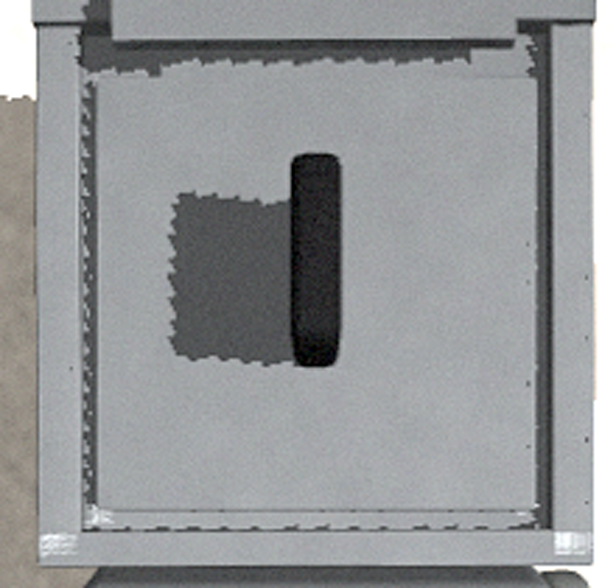

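Run:
```python
from h import *; from bayfit import *
W=P('z_wrist');C=lambda p:np.array(p)/2.8+[205,0]-.35
for p in [(97,78),(537,76),(97,509),(537,509)]: print(onplane(W,C(p),.005))
print('fin top ends',onplane(W,C((316,154)),.043),onplane(W,C((316,350)),.043))
```

```text
[-57.8 -59.1   5. ]
[-58.   59.8   5. ]
[ 58.7 -59.5   5. ]
[59.  59.5  5. ]
fin top ends [-21.   -0.1  43. ] [23.7 -0.2 43. ]
```

Emit:
move_arm([
  [[0, 0.0005, -0.009, 0.02, 0], [0, 0.0005, -0.01, 0.03, 0], [0, 0, -0.01, 0.025, 0], [0, 0, 0, 0.015, 0], [0, 0, 0, 0.006, 0], [0, 0, 0, 0.003, 0], [0, 0, 0, 0.002, 0], [0, 0, 0, 0.002, 0], [0, 0, 0, 0, 0]],
])

```text
clock: 25.98
tool_pos: [0.6045, 0.0293, 0.1043]
tool_rot: [0.793, 0.609, 0.001, 0.001]
force: [-1.2, 0.6, 4.8]
width: 0.0
```

Emit:
move_arm([
  [[0, 0, 0, 0.001, 0], [0, 0, 0, 0, 0], [0, 0, 0, 0, 0]],
])

```text
clock: 26.23
tool_pos: [0.6046, 0.0293, 0.1041]
tool_rot: [0.793, 0.609, 0.001, 0.001]
force: [-4.9, 0.3, 11.4]
width: 0.0001
```

Run:
```python
from h import *; from bayfit import *
o=st();print(tobay(V,o['tool_pos'])*1000)
```

```text
t 26.23 pos [0.6046 0.0293 0.1041] xaxis [0.257 0.966 0.001] F [-4.9  0.3 11.4] w 0.0001
[[44.93775138  0.38357992  6.9994471 ]]
```

Emit:
move_arm([
  [[0, 0, 0, -0.005, 0], [0, 0, 0, -0.02, 0], [0, 0, 0.005, -0.03, 0], [0, 0, 0.01, -0.03, 0], [0, 0, 0.015, -0.02, 0], [0, 0, 0, 0, 0], [0, 0, 0, 0, 0], [0, 0, 0, 0, 0]],
])

```text
clock: 26.9
tool_pos: [0.6324, 0.0215, 0.2063]
tool_rot: [0.793, 0.609, -0.0, -0.0]
force: [-0.8, 0.0, -0.4]
width: 0.0001
```

Run:
```python
from h import *; from bayfit import *
o=st();snap('wrist','zz_wrist');snap('scene','zz_scene')
a=cv2.imread('pics/zz_wrist.png')[0:210,205:425];a=cv2.convertScaleAbs(a,alpha=1.5)
b=cv2.imread('pics/zz_scene.png')[150:360,220:460]
cv2.imwrite('pics/zz_crop2.png',np.hstack([cv2.resize(a,(400,382),interpolation=2),cv2.resize(b,(400,382))]))
```

```text
t 26.90 pos [0.6324 0.0215 0.2063] xaxis [ 0.257  0.966 -0.   ] F [-0.8  0.  -0.4] w 0.0001
```

View pics/zz_crop2.png

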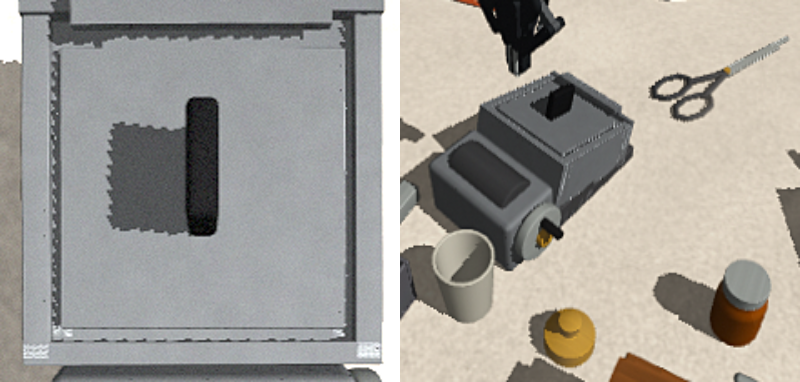

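```bash
python3 -c "
from cell import bot
print(bot.finish_job())"
```

```text
the job is handed in; nothing more can be done
None
```

The bobbin is home in the slotted plate and the cover is closed over it. I handed the job in at about 27 s; no verdict was reported.

- **Bobbin:** I set it down on the bay floor, re-gripped it and slid it downhill under the plate until it met the slot end. After release, its top measured at bay x −26.8 mm and y 0.3 mm, against home at −27 and 0. It stood upright, with the plate edges covering the flange. It was not visible again once the cover was on.
- **Cover:** The tool cannot tilt, so I tilted the cover in the grip by pressing its top edge on the outer edge of the machine's ledge. That gave about 37° from level, or 22° off the seat plane. I then put the lip under the ledge and swung the cover down.
- **Closed-cover checks:**
  - The lip-side corners measured at x −58 mm, which puts the lip end near −70.
  - The opposite edge measured at x 59 and the sides within 1 mm of ±60, inside the rims.
  - An 11 N press at x 45 met firm contact at the height expected for a flush cover.
- **Jar:** It was still upright in the last picture, and the arm was clear of everything.

Camera fits with the cover's height left free disagreed on its pitch. One gave 33° against 36.5° at the ledge, and one near the bay failed outright at 4°, so I relied on the lever geometry and the side view instead.

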